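# Fetch the bamboo flute foot from behind the tin, jar and bit block

## Robot

A 6-joint arm with a two-finger parallel gripper is mounted at the origin on the work surface. World frame = base frame: x ahead of the robot, y to its left, z up, the work surface at z = 0. Lengths are in mm, angles in rad, forces in N, time in s.
With the tool pointing down it reaches from about 325 to 925 mm from the base axis. Payload 3.1 kg.
Tool frame: the origin (TCP) lies on the centre line of the jaws, within the pads' length; the fingertips stand ahead of it and the grasp point (between the pads) lies 6 mm ahead of it (arm.finger_overhang is the z of the fingertips in the tool frame, in mm); z points along the fingers, y is the direction in which the jaws open and shut (so a half turn about z gives the same grasp; the last joint's range is limited). The gripper opens to 85 mm and grips with 20 to 120 N. Pads are 22 mm wide; open, the fingers measure 114 mm over their backs; the gripper's body (76 mm by 85 mm) begins 54 mm behind the grasp point. The pads swing forward as they close: fully open they stand 13 mm farther back than shut.
Start: joints at [1.01, 0.217, 1.613, -0, 1.311, -0.112], TCP at [271.162, 563.126, 256.3] pointing down, gripper open.
Joint ranges: [-2.75, 2.75], [-0.78, 2.1], [0.31, 2.55], [-1.13, 4.27], [0.13, 2.63], [-2.58, 2.58]. Speed limits (rad/s): [2.79, 2.79, 3.14, 3.14, 3.14, 3.14].

## Interface

Orientations are given as a unit quaternion [w, x, y, z].
In Python, from workcell import monitor, eyes, order, nets, arm gives the robot as it stands.
- The arm moves only by the shell command python3 -m pendant 'ROWS'. ROWS is JSON, one flat list of numbers, 7 for each row, row after row: the turn, a rotation vector about the tool's x, y, z in rad, then the shift along the tool's x, y, z in cm, then the opening in per cent of the stroke, from 0 (shut) to 100 (fully open). A call has 1 to 5 rows; each row shifts and turns the commanded pose from where the row before left it, along the tool's axes as they then stand; what a row does not reach is not made up. A row lasts 1/12 s, in which the tool goes at most 41.7 mm and 7.16 degrees, less where a joint would pass 70% of its speed; a pose out of reach is approached as far as the arm can. A call is refused whole if a number of a shift passes 4.17 or a number of a turn 0.125, either way. A call with a gripper value outside its range is refused whole. The fingers move at their own pace and stop on an object; the grip force is fixed at half the most. Time passes only in rows, so rows that do not move let the fingers close. It gives the time, the measured TCP pose, the force and the opening at its end, in the units of the state.
- monitor.state(): the state, without advancing time (a new reading comes with each control period).
- eyes.get_image(name): name is "scene" or "top" or "wrist"; returns a dict with "frame" (420x560x3 uint8, blue, green, red), "z_map" (420x560 float32, mm along the optical axis (not along the pixel's ray), 0 where there is no reading), "fx", "fy", "cx", "cy" (pixels), "view" (4x4, takes a point from world to camera coordinates); the wrist camera has in their place "T_tool_cam" (4x4, takes a point from camera to tool coordinates, whose origin is the TCP and whose axes are the flange's). Camera axes: x right, y down, z forward; pixel columns grow to the right and rows downward; lengths in mm; the calibration is good to about 2 mm. The wrist camera is an equidistant fisheye: a pixel r from the principal point sees the ray r / f radians off the axis. A picture is of the moment at which its call begins: read the wrist's pose just before it.
- order.sign_off(): hands the job in, once; it reports no verdict.
Trained networks look in a picture, given as the dict that the camera call returned (one of the last four; its "shot" number tells which), for a name from the list of things; names that differ only in an ending like _2 or _b are one class to them, and where a whole thing is asked for, a point or a joint stands for the part that bears it (a point fixed in the world has none). Each returns a list of dicts, best first, with "score" (0 to 1); they miss things now and then, are a little off and sometimes report something else, mostly with a low value. They report only what shows in the picture. A call takes as long as a camera call. They do not tell look-alikes from the thing itself.
- nets.recognise(picture, query): "location" ([x, y, z] in mm, in the coordinates of the camera as it stood for that picture, good to about 4 mm: the middle of the surface that is visible of it).
- nets.tip_of(picture, query): "location" ([x, y, z] in mm, in the coordinates of the camera as it stood for that picture, good to about 4 mm: a listed point, or the origin of a listed thing).
The state is a dict: "time": time; "joints": joint angles; "qvel": joint speeds; "joint_efforts": joint torques, N m; "ee_pos": TCP position; "orientation": TCP orientation; "ft_force": force on the tool from outside, world axes, zero at the start; "ft_torque": the same for the moment, N m; "width": opening from 0.0 (shut) to 1.0 (fully open).
Only numpy, scipy, OpenCV 4.12 (cv2) and the standard library are available. Lean on these libraries where they do the work, as an engineer would, in place of code of your own. Each camera call takes 0.05 s, during which the arm holds its last target.

## Task

On the wooden stand the low bamboo flute foot is hemmed in by a tin, an amber jar and a wooden bit block. Move these three into the plywood tray, all standing upright there together, before touching the foot; then take the foot and stand it upright, centred on the round pad of the drilling jig, and only after that put the tin, the jar and the bit block back upright on the stand, each on the cork spot it came from. Do not knock anything over, and leave the sanding block, the bamboo offcut and the glue bottle where they are.

Things in the scene. Friction and masses are not known exactly. Their poses are not given: they have to be found in the camera images.
- foot_mid (a point): The flute foot: short upright section of pale bamboo with two darker node rings and a dark bore mark on top, solid cylinder 40 mm diameter, 44 mm tall, about 50 g. It stands on the stand in the middle of the three taller things, its long axis (z) vertical. This point is its centre, 22 mm above its underside. There is no room for fingers or a gripper body beside it until the others are cleared.
- tin_mid (a point): Bare-metal round tin, 54 mm diameter, 86 mm tall (its lid, the top 6 mm, is 51 mm across), about 0.3 kg. z is up. This point is its centre, 43 mm above its underside. At the start it stands on one of the stand's three outer cork spots, which one varies.
- jar_mid (a point): Round amber glass jar with a black screw cap, 48 mm diameter over the lower 70 mm, cap 45 mm diameter from 74 mm to the top at 90 mm, about 0.22 kg. z is up. This point is its centre, 45 mm above its underside. At the start it stands on one of the stand's three outer cork spots, which one varies.
- bitblock_mid (a point): Square block of pale wood that holds four drill bits (stub ends show on top), 48 x 48 mm, 84 mm tall, the stubs 5 mm more, about 0.2 kg. x and y are square to its faces, z is up. This point is its centre, 42 mm above its underside. At the start it stands on one of the stand's three outer cork spots, which one varies.
- stand: Fixed low wooden board, 160 mm (x) by 228 mm (y), top 12 mm above the bench, with 8 mm wide side lips along its two y edges, 20 mm above the bench. Origin: centre of the underside; x points away from the robot side, its yaw varies. Outer cork spots of 60 mm diameter centred at (x, y) = (-40, 0), (30, 68) and (30, -68) mm hold tin, jar and bit block in any order; a smaller spot at (30, 0) mm holds the foot. The spots are flush.
- tray: Fixed empty shallow plywood tray, 270 mm (x) by 115 mm (y) by 22 mm high outside, walls and floor 6 mm thick. Origin: centre of the underside; x along its length. It lies to the left or right of the stand. Three things fit in a row along x, 80 mm apart.
- jig: Fixed drilling jig: plywood base 110 x 110 mm, 14 mm thick, with a round dark wooden pad of 56 mm diameter in its centre, pad top 30 mm above the bench. Origin: centre of the underside, z up through the pad's centre. It lies on the other side of the stand from the tray.
- offcut_mid (a point): Bystander: short bamboo offcut standing upright, 32 mm diameter, 34 mm tall, one node ring, loose; slimmer and lower than the flute foot and not on the stand. This point is its centre. Leave it alone.
- sander_mid (a point): Bystander: cork sanding block lying flat, 70 x 42 x 28 mm, loose. This point is its centre. Leave it alone.
- glue_mid (a point): Bystander: white glue bottle with a nozzle, 48 mm diameter, 111 mm tall, standing loose beyond the stand. This point is on its axis, 37.5 mm above its underside. Leave it alone.
Mind the look-alikes: they are no part of the job. Leave any blue look-alike of the part that bears jar_mid alone. Of the things that look like the jig, take the one that is farthest to the robot's right at the start.

How it is judged (in metres and radians):
On the way, in this order (a step that is already met when the one before it is completed fails the run):
1. tin, jar and bit block all stand upright in the tray, the foot not yet moved (x of tin_mid in the frame of tray between -0.115 and 0.115 m and y of tin_mid in the frame of tray between -0.04 and 0.04 m and z of tin_mid in the frame of tray between 0.043 and 0.057 m and angle between each of tin_mid, jar_mid, bitblock_mid's own z axis and vertical below 0.12 rad and linear speed of each of tin, jar, bitblock below 0.03 m/s and angular speed of each of tin, jar, bitblock below 0.3 rad/s and x of jar_mid in the frame of tray between -0.115 and 0.115 m and y of jar_mid in the frame of tray between -0.04 and 0.04 m and z of jar_mid in the frame of tray between 0.045 and 0.059 m and x of bitblock_mid in the frame of tray between -0.115 and 0.115 m and y of bitblock_mid in the frame of tray between -0.04 and 0.04 m and z of bitblock_mid in the frame of tray between 0.042 and 0.056 m and distance of foot_mid from where it was at the start of the episode below 0.015 m), for 0.2 s.
2. the foot stands centred on the jig's pad while the three are still in the tray (horizontal distance between foot_mid and jig below 0.012 m and z of foot_mid in the frame of jig between 0.047 and 0.057 m and angle between each of foot_mid, tin_mid, jar_mid, bitblock_mid's own z axis and vertical below 0.12 rad and linear speed of each of foot, tin, jar, bitblock below 0.03 m/s and angular speed of each of foot, tin, jar, bitblock below 0.3 rad/s and x of tin_mid in the frame of tray between -0.115 and 0.115 m and y of tin_mid in the frame of tray between -0.04 and 0.04 m and z of tin_mid in the frame of tray between 0.043 and 0.057 m and x of jar_mid in the frame of tray between -0.115 and 0.115 m and y of jar_mid in the frame of tray between -0.04 and 0.04 m and z of jar_mid in the frame of tray between 0.045 and 0.059 m and x of bitblock_mid in the frame of tray between -0.115 and 0.115 m and y of bitblock_mid in the frame of tray between -0.04 and 0.04 m and z of bitblock_mid in the frame of tray between 0.042 and 0.056 m), for 0.2 s.
At the end, for the whole second after the job is handed in: The foot stands upright on the jig's pad, within 12 mm of its centre; tin, jar and bit block each stand upright on the stand within 15 mm of where they stood at the start; all are released and at rest (horizontal distance between foot_mid and jig below 0.012 m and z of foot_mid in the frame of jig between 0.047 and 0.057 m and angle between each of foot_mid, tin_mid, jar_mid, bitblock_mid's own z axis and vertical below 0.12 rad and linear speed of each of foot, tin, jar, bitblock below 0.03 m/s and angular speed of each of foot, tin, jar, bitblock below 0.3 rad/s and distance of each of tin_mid, jar_mid, bitblock_mid from where it was at the start of the episode below 0.015 m); the robot touches nothing.
It fails at once if one of the four handled things is tipped over (angle between any of tin_mid, jar_mid, bitblock_mid, foot_mid's own z axis and vertical above 0.6 rad).
It fails at once if the offcut, the sanding block or the glue bottle is shifted by more than 20 mm or knocked over (distance of any of offcut_mid, sander_mid, glue_mid from where it was at the start of the episode above 0.02 m or angle between any of offcut_mid, sander_mid, glue_mid's own z axis and vertical above 0.6 rad).
It also fails if it takes over 144 s, if anything falls off the work surface, if the arm or the gripper's body presses on something with over 40 N, if the wrist force passes 120 N, or if a joint passes its speed limit or range.

## Working session

There is one attempt and no reset: what is moved stays moved. The work goes in short steps, Python scripts to look and compute and a shell command to move; the robot and the scene stay as the last step left them, time stands still between calls to the robot, and variables do not carry over. Pictures are saved under pics/ and viewed, and the job is handed in when it is done.

```bash
ls; mkdir -p pics
cat > h.py <<'E'
import numpy as np, cv2
from workcell import monitor, eyes, order, nets, arm
def world(p,im):
    V=np.array(im['view']); return (np.linalg.inv(V)@np.r_[p,1])[:3]
def grab(n,f):
    im=eyes.get_image(n); cv2.imwrite('pics/'+f,im['frame']); return im
E
python3 - <<'E'
from h import *
print(monitor.state()); print(arm.finger_overhang)
for n in('scene','top','wrist'):
    im=grab(n,n+'0.png'); print(n,im['fx'],im['cx'],im['cy'],np.round(im.get('view',im.get('T_tool_cam')),3).tolist())
    if n!='wrist':
        for q in ['tin_mid','jar_mid','bitblock_mid','foot_mid','stand','tray','jig','offcut_mid','sander_mid','glue_mid']:
            print(q,[(round(r['score'],2),np.round(world(r['location'],im)).tolist()) for r in nets.tip_of(im,q)])
E
```

```text
pics
{'time': 0.0, 'joints': array([ 1.00980764e+00,  2.17766427e-01,  1.61494082e+00,  1.79115436e-05,
        1.31128872e+00, -1.12190872e-01]), 'qvel': array([-0.00177669,  0.00029727, -0.0011534 ,  0.00153021,  0.00151593,
        0.00047129]), 'joint_efforts': array([ 4.15021559e-04, -3.96847701e+01, -3.03849971e+01, -7.70440965e-05,
        9.87955020e-03, -2.07156847e-05]), 'ee_pos': array([270.74191862, 562.47505944, 254.95709462]), 'orientation': array([-4.05038137e-04,  2.22522473e-01,  9.74926820e-01, -1.13136734e-03]), 'ft_force': array([ 0.57254629, -0.06178542,  0.43796607]), 'ft_torque': array([-0.0499131 , -0.00746151, -0.02046553]), 'width': 1.0014672427169493}
25.0
scene 389.3440966692733 278.46171816628106 212.02540749617145 [[-0.506, 0.862, -0.002, 278.356], [0.695, 0.407, -0.592, -339.518], [-0.51, -0.301, -0.806, 1083.142], [0.0, 0.0, 0.0, 1.0]]
tin_mid [(0.61, [671.0, 88.0, 54.0])]
jar_mid [(0.82, [718.0, -166.0, 44.0]), (0.57, [674.0, -50.0, 56.0]), (0.55, [629.0, -172.0, 44.0])]
bitblock_mid [(0.57, [602.0, 21.0, 51.0])]
foot_mid [(0.8, [676.0, 17.0, 32.0]), 
[... 693 characters left out ...]
 (0.83, [677.0, -51.0, 55.0]), (0.57, [711.0, -165.0, 44.0])]
bitblock_mid [(0.62, [600.0, 13.0, 53.0]), (0.31, [498.0, 288.0, -2.0])]
foot_mid [(0.85, [671.0, 23.0, 32.0]), (0.29, [498.0, 289.0, -1.0])]
stand [(0.6, [642.0, 21.0, -1.0])]
tray [(0.93, [495.0, 291.0, -0.0])]
jig [(0.59, [266.0, -214.0, -5.0]), (0.55, [496.0, -298.0, -3.0])]
offcut_mid [(0.67, [680.0, -54.0, 55.0]), (0.64, [425.0, 64.0, 18.0])]
sander_mid [(0.77, [413.0, -109.0, 17.0])]
glue_mid [(0.81, [795.0, 53.0, 33.0]), (0.34, [416.0, -108.0, 14.0])]
wrist 325.19226210127806 279.8972109996886 208.29718297482813 [[0.001, -0.961, -0.277, 70.287], [1.0, 0.001, -0.0, 0.078], [0.0, -0.277, 0.961, -117.6], [0.0, 0.0, 0.0, 1.0]]
```

View pics/top0.png

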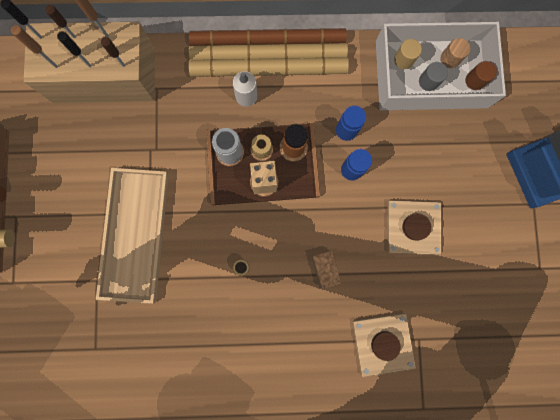

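View pics/scene0.png

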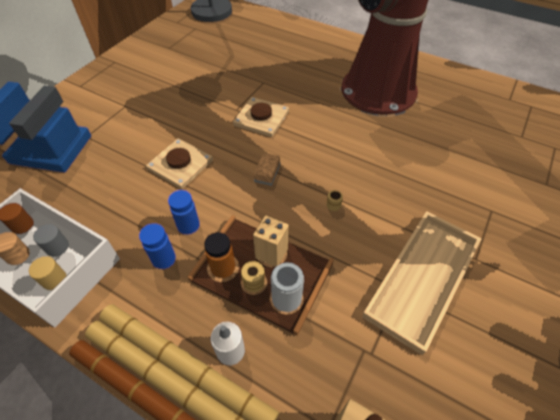

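The top view shows the tin at (228,147), the amber jar with black cap at (295,140), the bit block at (263,177) and the foot at (261,147). The tray is on the left at (133,235). There are two blue jar look-alikes at (351,123) and (356,165), which I leave alone. Two things look like the jig, at (415,227) (y≈-295) and (385,345) (y≈-217). The first is farther to the robot's right, so it is the one meant. Next I refine the positions from depth.

```bash
cat >> h.py <<'E'
def cloud(im):
    z=im['z_map']; v,u=np.mgrid[:420,:560]
    P=np.stack([(u-im['cx'])/im['fx']*z,(v-im['cy'])/im['fy']*z,z],-1)
    V=np.linalg.inv(np.array(im['view'])); W=P@V[:3,:3].T+V[:3,3]; W[z<=0]=np.nan
    return W
def face(W,c,z,r,tol=4):
    d=np.hypot(W[...,0]-c[0],W[...,1]-c[1]); m=(d<r)&(abs(W[...,2]-z)<tol)
    return W[m]
E
python3 - <<'E'
from h import *
for n in('top','scene'):
    im=eyes.get_image(n); W=cloud(im)
    print(n)
    for q,c,z,r in [('tin',(670,88),98,40),('jar',(676,-50),102,35),('block',(600,17),96,40),('foot',(672,20),56,26),('pad',(497,-295),30,40),('jig2',(265,-217),30,40),('jigbase',(497,-295),14,85),('trayrim',(496,290),22,170),('trayfloor',(496,290),6,120),('glue',(796,50),100,30),('offc',(425,64),34,25),('sand',(415,-106),28,50),('blue1',(626,-175),90,35),('blue2',(715,-165),90,35)]:
        p=face(W,c,z,r, 12 if q in('glue','blue1','blue2') else 4)
        if len(p)<5: print(q,len(p)); continue
        (rc,rs,ra)=cv2.minAreaRect(p[:,:2].astype(np.float32)); (cc,cr)=cv2.minEnclosingCircle(p[:,:2].astype(np.float32))
        print(q,len(p),'med z %.1f'%np.median(p[:,2]),'mean',p.mean(0).round(1)[:2],'rect',np.round(rc,1),np.round(rs,1),round(ra,1),'circ',np.round(cc,1),round(cr,1))
    if n=='top':
        f=cv2.resize(im['frame'][60:300,80:460],None,fx=2,fy=2,interpolation=cv2.INTER_CUBIC); cv2.imwrite('pics/topcrop.png',f)
E
```

```text
top
tin 516 med z 97.1 mean [668.1  87.9] rect [668.5  88.1] [49.3 49.8] 19.2 circ [668.7  88.1] 25.4
jar 393 med z 100.5 mean [675.1 -47.7] rect [675.2 -47.4] [43.  43.4] 60.3 circ [675.4 -47.4] 22.5
block 568 med z 94.9 mean [601.8  16.7] rect [602.3  16.7] [48.  47.6] 4.5 circ [602.3  17. ] 32.3
foot 278 med z 54.6 mean [671.6  20. ] rect [671.5  21. ] [38.5 37.7] 88.5 circ [672.   20.3] 19.9
pad 552 med z 28.8 mean [ 498.7 -295.9] rect [ 499.2 -295.4] [54.7 53.7] 89.0 circ [ 498.7 -296. ] 28.1
jig2 630 med z 29.2 mean [ 262.8 -218.3] rect [ 262.7 -218.2] [54.7 53.4] 42.7 circ [ 262.5 -218.3] 28.0
jigbase 2039 med z 12.8 mean [ 497.7 -294.3] rect [ 498.9 -295.5] [109.5 110.1] 86.2 circ [ 498.9 -296. ] 76.3
trayrim 1177 med z 20.8 mean [493.6 290.9] rect [498.2 289.3] [116.6 270.2] 84.7 circ [498.  289.7] 145.6
trayfloor 5431 med z 4.9 mean [494.1 291.7] rect [496.5 289.5] [233.4 226.9] 39.4 circ [496. 290.] 120.0
glue 77 med z 98.3 mean [791.5  51.1] rect [791.5  51.2] [16.8 19. ] 14.4 circ [793.7  51.3] 11.0
offc 193 med z 33.2 mean [425.2  66.8] rect [425.4  66.8] [29.8 29.5] 43
[... 1089 characters left out ...]
ean [518.5 291.1] rect [501.1 289. ] [115.2 271.8] 84.5 circ [500.8 289.2] 146.4
trayfloor 6088 med z 5.1 mean [504.9 290. ] rect [499.7 292.4] [226.6 229.7] 44.6 circ [496. 290.] 119.9
glue 143 med z 97.2 mean [799.8  53.3] rect [798.7  51.6] [19.5 21. ] 60.9 circ [798.5  51.1] 11.0
offc 152 med z 33.1 mean [429.6  66.9] rect [428.1  66.5] [30.6 29.7] 24.6 circ [428.5  66.6] 16.3
sand 420 med z 27.1 mean [ 421.7 -105.6] rect [ 420.2 -106.6] [70.5 41.8] 14.1 circ [ 420.6 -107.1] 38.2
blue1 417 med z 89.1 mean [ 632.  -169.3] rect [ 630.1 -171. ] [43.4 43.2] 29.7 circ [ 630.  -171.8] 22.9
blue2 499 med z 89.1 mean [ 718.8 -161.9] rect [ 717.5 -164.2] [43.9 43.7] 65.8 circ [ 716.8 -164.5] 23.2
```

View pics/topcrop.png

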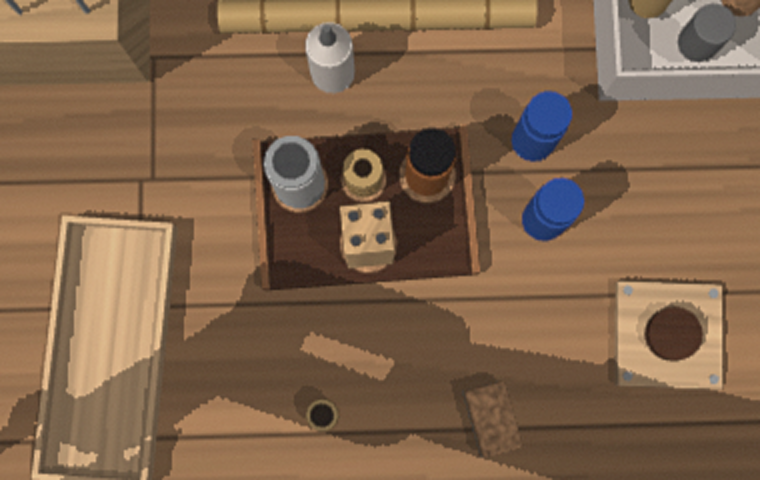

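```bash
python3 -m pendant '[0,0,-0.106,0,0,0,100, 0,0,-0.106,0,0,0,100, 0,0,-0.106,0,0,0,100, 0,0,-0.106,0,0,0,100, 0,0,-0.106,0,0,0,100]'
cat > plan.py <<'E'
import sys
from h import *
from scipy.spatial.transform import Rotation as R
s=monitor.state(); q=s['orientation']; M=R.from_quat([q[1],q[2],q[3],q[0]]).as_matrix()
t=[float(a) for a in sys.argv[1:4]]
d=M.T@(np.array(t)-s['ee_pos'])/10
print('t %.2f'%s['time'],'pos',s['ee_pos'].round(1),'jaw deg %.1f'%np.degrees(np.arctan2(M[1,1],M[0,1])),'w %.3f'%s['width'],'F',s['ft_force'].round(1),'tilt %.3f'%np.arccos(-M[2,2]))
n=int(np.ceil(np.linalg.norm(d)/(float(sys.argv[4]) if len(sys.argv)>4 else 4)))
print('delta cm',d.round(2),'n',n,'per row',(d/max(n,1)).round(2))
E
python3 plan.py 604 16.5 230
```

```text
time: 1.67
ee_pos: [271.2, 563.1, 256.3]
orientation: [0.0, -0.043, 0.999, 0.0]
ft_force: [0.2, -0.0, 0.7]
width: 0.999
t 1.67 pos [271.2 563.1 256.3] jaw deg 95.0 w 0.999 F [ 0.2 -0.   0.7] tilt 0.000
delta cm [-28.44 -57.33   2.63] n 17 per row [-1.67 -3.37  0.15]
```

```bash
python3 -m pendant '[0,0,0,-1.67,-3.37,0.15,100, 0,0,0,-1.67,-3.37,0.15,100, 0,0,0,-1.67,-3.37,0.15,100, 0,0,0,-1.67,-3.37,0.15,100, 0,0,0,-1.67,-3.37,0.15,100]' >/dev/null
python3 -m pendant '[0,0,0,-1.67,-3.37,0.15,100, 0,0,0,-1.67,-3.37,0.15,100, 0,0,0,-1.67,-3.37,0.15,100, 0,0,0,-1.67,-3.37,0.15,100, 0,0,0,-1.67,-3.37,0.15,100]' >/dev/null
python3 -m pendant '[0,0,0,-1.67,-3.37,0.15,100, 0,0,0,-1.67,-3.37,0.15,100, 0,0,0,-1.67,-3.37,0.15,100, 0,0,0,-1.67,-3.37,0.15,100, 0,0,0,-1.67,-3.37,0.15,100]' >/dev/null
python3 -m pendant '[0,0,0,-1.67,-3.37,0.15,100, 0,0,0,-1.67,-3.37,0.15,100, 0,0,0,0,0,0,100]'
python3 plan.py 604 16.5 230
python3 - <<'E'
from h import *
from scipy.spatial.transform import Rotation as R
s=monitor.state(); im=grab('wrist','w1.png')
q=s['orientation']; M=R.from_quat([q[1],q[2],q[3],q[0]]).as_matrix(); T=np.array(im['T_tool_cam'])
for n in ['bitblock_mid','tin_mid','jar_mid','foot_mid','stand']:
    for r in nets.tip_of(im,n)[:2]:
        p=T@np.r_[r['location'],1]; print(n,round(r['score'],2),(M@p[:3]+s['ee_pos']).round(1))
# depth cloud from wrist
z=im['z_map']; v,u=np.mgrid[:420,:560]; du=u-im['cx'];dv=v-im['cy']; r=np.hypot(du,dv); th=r/im['fx']
k=np.where(r>0,np.tan(th)/np.maximum(r,1e-9),1/im['fx'])
P=np.stack([du*k*z,dv*k*z,z],-1); Tw=np.eye(4);Tw[:3,:3]=M;Tw[:3,3]=s['ee_pos'];Tw=Tw@T
W=P@Tw[:3,:3].T+Tw[:3,3]; W[(z<=0)|(th>1.3)]=np.nan
for q,c,zz,rr in [('tin',(670,88),98,40),('jar',(676,-50),102,35),('block',(604,17),96,40),('foot',(672,20),56,26)]:
    p=face(W,c,zz,rr,5)
    if len(p)<5: print(q,len(p)); continue
    (rc,rs,ra)=cv2.minAreaRect(p[:,:2].astype(np.float32)); (cc,cr)=cv2.minEnclosingCircle(p[:,:2].astype(np.float32))
    print(q,len(p),'z %.1f'%np.median(p[:,2]),'rect',np.round(rc,1),np.round(rs,1),round(ra,1),'circ',np.round(cc,1),round(cr,1))
E
```

```text
time: 3.17
ee_pos: [603.6, 9.1, 230.9]
orientation: [0.001, -0.038, 0.999, -0.002]
ft_force: [-0.5, 0.1, 0.2]
width: 0.998
t 3.17 pos [603.6   9.1 230.9] jaw deg 94.3 w 0.998 F [-0.5  0.1  0.2] tilt 0.005
delta cm [-0.1   0.73  0.09] n 1 per row [-0.1   0.73  0.09]
tin_mid 0.86 [666.2  87.2  53.5]
jar_mid 0.86 [ 715.9 -164.3   45.8]
jar_mid 0.83 [675.3 -48.6  59.2]
foot_mid 0.56 [672.6  20.   34.7]
stand 0.44 [499.5 286.2   0.7]
tin 1643 z 98.4 rect [671.1  80.8] [51.6 37.1] 6.3 circ [670.6  86.3] 26.0
jar 1711 z 101.8 rect [677.2 -46.4] [45.3 42.1] 6.5 circ [677.3 -47.8] 22.9
block 3119 z 96.0 rect [603.9  15.7] [47.6 48.3] 4.5 circ [603.9  15.5] 32.9
foot 1152 z 55.9 rect [674.1  19.6] [39.  38.9] 7.9 circ [674.4  19.3] 20.2
```

View pics/w1.png

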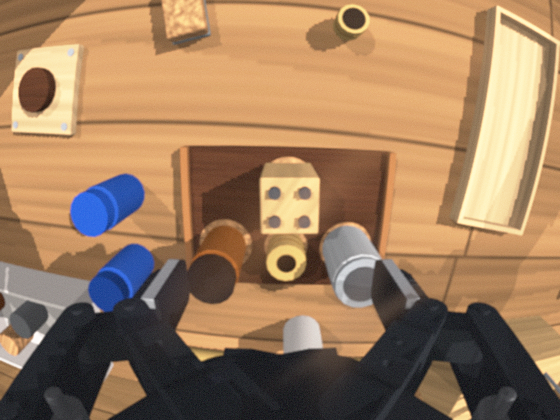

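The wrist view shows the bit block at (289,197), jar at (215,262), foot at (286,257) and tin at (350,264). Its depth agrees with the mean of the two fixed cameras to about 1 mm.

```bash
python3 plan.py 604 16.2 230; python3 plan.py 604 16.2 82 3
```

```text
t 3.47 pos [600.   16.5 230.8] jaw deg 94.7 w 1.000 F [ 0.2  0.  -0.6] tilt 0.001
delta cm [-0.4  -0.06  0.08] n 1 per row [-0.4  -0.06  0.08]
t 3.47 pos [600.   16.5 230.8] jaw deg 94.7 w 1.000 F [ 0.2  0.  -0.6] tilt 0.001
delta cm [-0.41 -0.07 14.88] n 5 per row [-0.08 -0.01  2.98]
```

```bash
python3 -m pendant '[0,0,0,-0.4,-0.05,2.9,100, 0,0,0,0,0,3,100, 0,0,0,0,0,3,100, 0,0,0,0,0,3,100, 0,0,0,0,0,2,100]'
python3 -m pendant '[0,0,0,0,0,0.9,100, 0,0,0,0,0,0,100, 0,0,0,0,0,0,100]'; python3 plan.py 604 16.2 82 3
```

```text
time: 3.88
ee_pos: [602.3, 16.7, 88.9]
orientation: [-0.002, -0.042, 0.999, 0.0]
ft_force: [-0.9, 0.6, 0.5]
width: 0.999
time: 4.13
ee_pos: [604.8, 15.7, 83.3]
orientation: [0.0, -0.041, 0.999, 0.0]
ft_force: [-0.3, 0.3, 0.7]
width: 0.995
t 4.13 pos [604.8  15.7  83.3] jaw deg 94.7 w 0.995 F [-0.3  0.3  0.7] tilt 0.000
delta cm [0.07 0.05 0.13] n 1 per row [0.07 0.05 0.13]
```

```bash
python3 -m pendant '[0,0,0,0.05,0.05,0.1,100, 0,0,0,0,0,0,0, 0,0,0,0,0,0,0, 0,0,0,0,0,0,0, 0,0,0,0,0,0,0]'
python3 -m pendant '[0,0,0,0,0,0,0, 0,0,0,0,0,0,0, 0,0,0,0,0,0,0, 0,0,0,0,0,0,0, 0,0,0,0,0,0,0]'; python3 plan.py 604 16.2 82 3
```

```text
time: 4.55
ee_pos: [605.1, 15.4, 83.2]
orientation: [0.001, -0.041, 0.999, -0.0]
ft_force: [0.2, 1.3, 4.9]
width: 0.557
time: 4.97
ee_pos: [605.1, 15.4, 83.2]
orientation: [0.001, -0.041, 0.999, -0.0]
ft_force: [-0.3, 1.7, 5.7]
width: 0.552
t 4.97 pos [605.1  15.4  83.2] jaw deg 94.7 w 0.552 F [-0.3  1.7  5.7] tilt 0.002
delta cm [0.11 0.09 0.12] n 1 per row [0.11 0.09 0.12]
```

```bash
python3 -m pendant '[0,0,0,0,0,-1,0, 0,0,0,0,0,-2.5,0, 0,0,0,0,0,-3,0, 0,0,0,0,0,-3,0, 0,0,0,0,0,-2.5,0]'; python3 plan.py 500.5 289 205 3
```

```text
time: 5.38
ee_pos: [603.7, 15.3, 203.2]
orientation: [-0.0, -0.041, 0.999, -0.0]
ft_force: [0.3, -0.6, -1.4]
width: 0.555
t 5.38 pos [603.7  15.3 203.2] jaw deg 94.6 w 0.555 F [ 0.3 -0.6 -1.4] tilt 0.001
delta cm [ 8.07 28.11 -0.18] n 10 per row [ 0.81  2.81 -0.02]
```

```bash
python3 -m pendant '[0,0,0,0.4,1.4,0,0, 0,0,0,0.8,2.8,0,0, 0,0,0,0.8,2.8,0,0, 0,0,0,0.8,2.8,0,0, 0,0,0,0.8,2.8,0,0]'
python3 -m pendant '[0,0,0,0.8,2.8,0,0, 0,0,0,0.8,2.8,0,0, 0,0,0,0.8,2.8,0,0, 0,0,0,0.8,2.8,0,0, 0,0,0,0.8,2.8,0,0]'
python3 -m pendant '[0,0,0,0.3,1.4,0,0, 0,0,0,0,0,0,0, 0,0,0,0,0,0,0]'; python3 plan.py 500.5 289 80 3
```

```text
time: 5.8
ee_pos: [555.7, 139.4, 199.9]
orientation: [-0.002, -0.04, 0.999, 0.0]
ft_force: [0.8, 0.4, -2.2]
width: 0.554
time: 6.22
ee_pos: [504.2, 275.5, 199.8]
orientation: [-0.002, -0.041, 0.999, -0.001]
ft_force: [1.1, -0.5, -1.0]
width: 0.554
time: 6.47
ee_pos: [501.5, 288.3, 200.5]
orientation: [-0.001, -0.042, 0.999, -0.001]
ft_force: [-0.1, -0.1, -1.9]
width: 0.556
t 6.47 pos [501.5 288.3 200.5] jaw deg 94.8 w 0.556 F [-0.1 -0.1 -1.9] tilt 0.003
delta cm [ 0.06  0.1  12.05] n 5 per row [0.01 0.02 2.41]
```

```bash
python3 -m pendant '[0,0,0,0.05,0.1,2.6,0, 0,0,0,0,0,3,0, 0,0,0,0,0,3,0, 0,0,0,0,0,2.2,0, 0,0,0,0,0,1,0]'
python3 -m pendant '[0,0,0,0,0,0,0, 0,0,0,0,0,0,0, 0,0,0,0,0,0,0]'; python3 plan.py 500.5 289 78 3
```

```text
time: 6.88
ee_pos: [499.5, 286.2, 79.3]
orientation: [-0.004, -0.04, 0.999, -0.002]
ft_force: [-0.3, -1.2, -2.8]
width: 0.555
time: 7.13
ee_pos: [503.8, 289.2, 85.6]
orientation: [0.002, -0.04, 0.999, 0.0]
ft_force: [0.8, 1.1, -0.5]
width: 0.549
t 7.13 pos [503.8 289.2  85.6] jaw deg 94.6 w 0.549 F [ 0.8  1.1 -0.5] tilt 0.003
delta cm [0.33 0.01 0.76] n 1 per row [0.33 0.01 0.76]
```

```bash
python3 -m pendant '[0,0,0,0,0,0,0, 0,0,0,0,0,0,0, 0,0,0,0,0,0,0]'; python3 plan.py 500.5 289 78 3
```

```text
time: 7.38
ee_pos: [503.0, 289.5, 85.3]
orientation: [0.001, -0.041, 0.999, 0.0]
ft_force: [-0.5, 0.5, -0.8]
width: 0.548
t 7.38 pos [503.  289.5  85.3] jaw deg 94.7 w 0.548 F [-0.5  0.5 -0.8] tilt 0.003
delta cm [ 0.26 -0.03  0.73] n 1 per row [ 0.26 -0.03  0.73]
```

```bash
python3 -m pendant '[0,0,0,0.15,0,0.3,0, 0,0,0,0.1,0,0.2,0, 0,0,0,0,0,0,0, 0,0,0,0,0,0,0]'; python3 plan.py 500.5 289 78 3;python3 - <<'E'
from h import *
grab('scene','s1.png');im=grab('top','t1.png');W=cloud(im)
p=face(W,(500,289),90,45,15);h=np.histogram(p[:,2],bins=range(75,106,2));print(h[0]);print(p.mean(0), np.median(p[:,2]))
E
```

```text
time: 7.72
ee_pos: [499.0, 288.7, 78.3]
orientation: [-0.0, -0.041, 0.999, -0.0]
ft_force: [-0.0, 0.1, -1.1]
width: 0.551
t 7.72 pos [499.  288.7  78.3] jaw deg 94.7 w 0.551 F [-0.   0.1 -1.1] tilt 0.001
delta cm [-0.15  0.02  0.03] n 1 per row [-0.15  0.02  0.03]
[ 7  3  7  5  3 10 23 60 23  1  2  0  6  6  4]
[483.84290829 274.63597257  89.39062444] 89.66050834610871
```

View pics/s1.png

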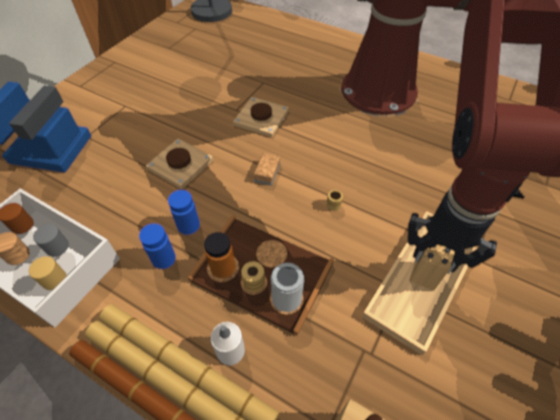

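The scene view shows the bit block held upright over the middle of the tray (440,265). The foot, tin and jar are undisturbed. I release it here.

```bash
python3 -m pendant '[0,0,0,0,0,0.1,0, 0,0,0,0,0,0,0, 0,0,0,0,0,0,100, 0,0,0,0,0,0,100, 0,0,0,0,0,0,100]'
python3 -m pendant '[0,0,0,0,0,0,100, 0,0,0,0,0,-2,100, 0,0,0,0,0,-3.5,100, 0,0,0,0,0,-4,100, 0,0,0,0,0,-3,100]'; python3 plan.py 670.5 87.7 210;python3 - <<'E'
from h import *
im=grab('scene','s2.png');W=cloud(im)
p=face(W,(500,289),90,45,6);print(p.mean(0), np.median(p[:,2]),cv2.minAreaRect(p[:,:2].astype(np.float32)))
E
```

```text
time: 8.23
ee_pos: [500.0, 289.0, 78.3]
orientation: [0.0, -0.041, 0.999, 0.0]
ft_force: [-1.3, 0.3, 0.1]
width: 0.951
time: 8.65
ee_pos: [500.2, 289.1, 205.6]
orientation: [0.001, -0.041, 0.999, 0.0]
ft_force: [1.1, 0.9, 0.9]
width: 1.002
t 8.65 pos [500.2 289.1 205.6] jaw deg 94.7 w 1.002 F [1.1 0.9 0.9] tilt 0.002
delta cm [-15.34 -21.46  -0.42] n 7 per row [-2.19 -3.07 -0.06]
[502.17356938 289.06398081  89.69536077] 89.2316008876627 ((499.72418212890625, 289.04949951171875), (49.30832290649414, 47.920108795166016), 4.7811455726623535)
```

View pics/s2.png

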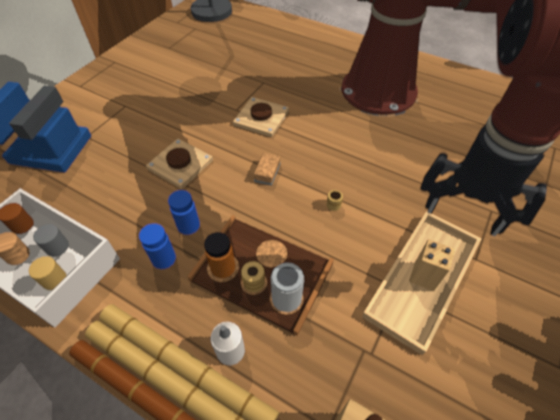

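Block stands upright mid-tray at (437,262). Next is the tin.

```bash
python3 -m pendant '[0,0,0,-2.2,-3.1,0,100, 0,0,0,-2.2,-3.1,0,100, 0,0,0,-2.2,-3.1,0,100, 0,0,0,-2.2,-3.1,0,100, 0,0,0,-2.2,-3.1,0,100]'>/dev/null
python3 -m pendant '[0,0,0,-2.2,-3.1,0,100, 0,0,0,-2.2,-2.8,0,100, 0,0,0,0,0,0,100, 0,0,0,0,0,0,100, 0,0,0,0,0,0,100]'; python3 plan.py 670.5 87.7 92 3
```

```text
time: 9.53
ee_pos: [670.0, 88.2, 202.3]
orientation: [-0.001, -0.04, 0.999, 0.0]
ft_force: [-0.9, -0.5, 0.0]
width: 0.999
t 9.53 pos [670.   88.2 202.3] jaw deg 94.6 w 0.999 F [-0.9 -0.5  0. ] tilt 0.001
delta cm [-0.06 -0.06 11.03] n 4 per row [-0.02 -0.01  2.76]
```

```bash
python3 -m pendant '[0,0,0,-0.05,-0.05,2.5,100, 0,0,0,0,0,3,100, 0,0,0,0,0,3,100, 0,0,0,0,0,1.5,100, 0,0,0,0,0,0.6,100]'
python3 -m pendant '[0,0,0,0,0,0,100, 0,0,0,0,0,0,100, 0,0,0,0,0,0,100, 0,0,0,0,0,0,100]'; python3 plan.py 670.5 87.7 90 3
```

```text
time: 9.95
ee_pos: [667.2, 89.0, 92.7]
orientation: [-0.004, -0.042, 0.999, 0.0]
ft_force: [-0.3, -0.2, -0.7]
width: 1.0
time: 10.28
ee_pos: [672.8, 87.8, 99.5]
orientation: [0.002, -0.041, 0.999, -0.0]
ft_force: [-0.3, -0.3, 0.6]
width: 1.002
t 10.28 pos [672.8  87.8  99.5] jaw deg 94.7 w 1.002 F [-0.3 -0.3  0.6] tilt 0.005
delta cm [0.23 0.01 0.95] n 1 per row [0.23 0.01 0.95]
```

```bash
python3 -m pendant '[0,0,0,0.1,0,0.4,100, 0,0,0,0,0,0.3,100, 0,0,0,0,0,0,100, 0,0,0,0,0,0,100, 0,0,0,0,0,0,100]'; python3 plan.py 670.5 87.7 90 3
```

```text
time: 10.7
ee_pos: [669.8, 87.5, 89.6]
orientation: [-0.0, -0.041, 0.999, 0.0]
ft_force: [0.2, -0.3, 0.1]
width: 1.001
t 10.70 pos [669.8  87.5  89.6] jaw deg 94.6 w 1.001 F [ 0.2 -0.3  0.1] tilt 0.000
delta cm [-0.07  0.02 -0.04] n 1 per row [-0.07  0.02 -0.04]
```

```bash
python3 -m pendant '[0,0,0,0,0,0,0, 0,0,0,0,0,0,0, 0,0,0,0,0,0,0, 0,0,0,0,0,0,0, 0,0,0,0,0,0,0]'
python3 -m pendant '[0,0,0,0,0,0,0, 0,0,0,0,0,0,0, 0,0,0,0,0,0,0]'; python3 plan.py 670.5 87.7 90 3
```

```text
time: 11.12
ee_pos: [670.5, 87.4, 90.3]
orientation: [0.001, -0.041, 0.999, -0.0]
ft_force: [0.1, -0.6, 1.1]
width: 0.613
time: 11.37
ee_pos: [670.5, 87.4, 90.3]
orientation: [0.001, -0.041, 0.999, -0.0]
ft_force: [1.8, -0.7, 1.9]
width: 0.617
t 11.37 pos [670.5  87.4  90.3] jaw deg 94.7 w 0.617 F [ 1.8 -0.7  1.9] tilt 0.001
delta cm [-0.    0.03  0.03] n 1 per row [-0.    0.03  0.03]
```

```bash
python3 -m pendant '[0,0,0,0,0,-1,0, 0,0,0,0,0,-2.5,0, 0,0,0,0,0,-3,0, 0,0,0,0,0,-3,0, 0,0,0,0,0,-2.5,0]'; python3 plan.py 579 281.7 205 3
```

```text
time: 11.78
ee_pos: [669.1, 87.7, 210.8]
orientation: [-0.001, -0.041, 0.999, 0.0]
ft_force: [0.9, 0.6, -2.8]
width: 0.612
t 11.78 pos [669.1  87.7 210.8] jaw deg 94.7 w 0.612 F [ 0.9  0.6 -2.8] tilt 0.002
delta cm [ 7.4  20.07  0.59] n 8 per row [0.92 2.51 0.07]
```

```bash
python3 -m pendant '[0,0,0,0.5,1.4,0,0, 0,0,0,1,2.7,0,0, 0,0,0,1,2.7,0,0, 0,0,0,1,2.7,0,0, 0,0,0,1,2.7,0,0]'
python3 -m pendant '[0,0,0,1,2.7,0,0, 0,0,0,1,2.7,0,0, 0,0,0,0.7,2,0,0, 0,0,0,0.2,0.5,0,0, 0,0,0,0,0,0,0]'
python3 -m pendant '[0,0,0,0,0,0,0, 0,0,0,0,0,0,0, 0,0,0,0,0,0,0]'; python3 plan.py 579 281.7 86 3
```

```text
time: 12.2
ee_pos: [612.2, 206.8, 207.1]
orientation: [-0.003, -0.04, 0.999, -0.0]
ft_force: [-0.2, 0.5, -2.5]
width: 0.614
time: 12.62
ee_pos: [576.9, 283.6, 207.4]
orientation: [-0.002, -0.042, 0.999, -0.0]
ft_force: [-0.6, 0.1, -2.6]
width: 0.615
time: 12.87
ee_pos: [580.2, 280.7, 209.3]
orientation: [-0.0, -0.04, 0.999, -0.0]
ft_force: [-0.0, 0.3, -2.7]
width: 0.611
t 12.87 pos [580.2 280.7 209.3] jaw deg 94.6 w 0.611 F [-0.   0.3 -2.7] tilt 0.001
delta cm [ 0.1   0.12 12.33] n 5 per row [0.02 0.02 2.47]
```

```bash
python3 -m pendant '[0,0,0,0.1,0.1,1.8,0, 0,0,0,0,0,2.8,0, 0,0,0,0,0,2.8,0, 0,0,0,0,0,2.2,0, 0,0,0,0,0,1.4,0]'
python3 -m pendant '[0,0,0,0,0,0.6,0, 0,0,0,0,0,0,0, 0,0,0,0,0,0,0, 0,0,0,0,0,0,0, 0,0,0,0,0,0,0]'; python3 plan.py 579 281.7 85 3
```

```text
time: 13.28
ee_pos: [577.5, 280.9, 96.5]
orientation: [-0.002, -0.04, 0.999, -0.001]
ft_force: [-0.4, 0.4, -3.8]
width: 0.612
time: 13.7
ee_pos: [580.5, 283.3, 96.1]
orientation: [0.002, -0.041, 0.999, 0.001]
ft_force: [0.4, -0.1, -2.8]
width: 0.616
t 13.70 pos [580.5 283.3  96.1] jaw deg 94.7 w 0.616 F [ 0.4 -0.1 -2.8] tilt 0.004
delta cm [ 0.16 -0.15  1.11] n 1 per row [ 0.16 -0.15  1.11]
```

```bash
python3 -m pendant '[0,0,0,0.05,-0.05,0.5,0, 0,0,0,0,0,0.3,0, 0,0,0,0,0,0,0, 0,0,0,0,0,0,0, 0,0,0,0,0,0,0]'; python3 plan.py 579 281.7 85 3
```

```text
time: 14.12
ee_pos: [578.2, 282.2, 85.6]
orientation: [-0.0, -0.041, 0.999, -0.0]
ft_force: [0.5, 0.5, -2.4]
width: 0.615
t 14.12 pos [578.2 282.2  85.6] jaw deg 94.7 w 0.615 F [ 0.5  0.5 -2.4] tilt 0.000
delta cm [-0.07 -0.06  0.06] n 1 per row [-0.07 -0.06  0.06]
```

```bash
python3 -m pendant '[0,0,0,0,0,0.1,0, 0,0,0,0,0,0,0, 0,0,0,0,0,0,100, 0,0,0,0,0,0,100, 0,0,0,0,0,0,100]'
python3 -m pendant '[0,0,0,0,0,0,100, 0,0,0,0,0,-2,100, 0,0,0,0,0,-3.5,100, 0,0,0,0,0,-4,100, 0,0,0,0,0,-3,100]'; python3 plan.py 677.2 -47.7 210
```

```text
time: 14.53
ee_pos: [579.1, 282.5, 85.7]
orientation: [0.001, -0.041, 0.999, 0.0]
ft_force: [0.7, -0.1, -0.2]
width: 0.996
time: 14.95
ee_pos: [579.1, 282.5, 213.0]
orientation: [0.001, -0.041, 0.999, 0.0]
ft_force: [0.2, 0.4, 1.1]
width: 0.997
t 14.95 pos [579.1 282.5 213. ] jaw deg 94.7 w 0.997 F [0.2 0.4 1.1] tilt 0.003
delta cm [ -7.1  -33.71   0.29] n 9 per row [-0.79 -3.75  0.03]
```

```bash
python3 -m pendant '[0,0,0,-0.8,-3.8,0,100, 0,0,0,-0.8,-3.8,0,100, 0,0,0,-0.8,-3.8,0,100, 0,0,0,-0.8,-3.8,0,100, 0,0,0,-0.8,-3.8,0,100]'>/dev/null
python3 -m pendant '[0,0,0,-0.8,-3.8,0,100, 0,0,0,-0.8,-3.8,0,100, 0,0,0,-0.8,-3.8,0,100, 0,0,0,-0.7,-3.3,0,100, 0,0,0,0,0,0,100]'>/dev/null
python3 -m pendant '[0,0,0,0,0,0,100, 0,0,0,0,0,0,100, 0,0,0,0,0,0,100]'; python3 plan.py 677.2 -47.7 95;python3 - <<'E'
from h import *
im=grab('scene','s3.png')
E
```

```text
time: 16.03
ee_pos: [676.1, -46.6, 209.8]
orientation: [-0.0, -0.041, 0.999, 0.0]
ft_force: [0.1, -0.2, -0.5]
width: 1.0
t 16.03 pos [676.1 -46.6 209.8] jaw deg 94.7 w 1.000 F [ 0.1 -0.2 -0.5] tilt 0.001
delta cm [-0.1  -0.12 11.48] n 3 per row [-0.03 -0.04  3.83]
```

View pics/s3.png

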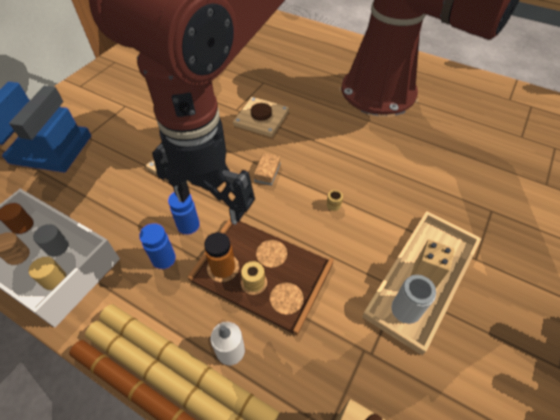

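The tin stands in the tray at (414,298) and the foot is unmoved. The gripper is above the jar with the black cap, away from the blue ones.

```bash
python3 -m pendant '[0,0,0,-0.1,-0.1,2,100, 0,0,0,0,0,3,100, 0,0,0,0,0,3,100, 0,0,0,0,0,2,100, 0,0,0,0,0,1,100]'
python3 -m pendant '[0,0,0,0,0,0.4,100, 0,0,0,0,0,0,100, 0,0,0,0,0,0,100, 0,0,0,0,0,0,100, 0,0,0,0,0,0,100]'; python3 plan.py 677.2 -47.7 87 3
```

```text
time: 16.5
ee_pos: [674.6, -46.7, 95.7]
orientation: [-0.003, -0.042, 0.999, 0.001]
ft_force: [-0.7, -0.1, -0.8]
width: 0.999
time: 16.92
ee_pos: [679.1, -49.0, 98.1]
orientation: [0.002, -0.041, 0.999, -0.0]
ft_force: [0.3, 0.1, 0.6]
width: 1.004
t 16.92 pos [679.1 -49.   98.1] jaw deg 94.7 w 1.004 F [0.3 0.1 0.6] tilt 0.004
delta cm [0.18 0.15 1.11] n 1 per row [0.18 0.15 1.11]
```

```bash
python3 -m pendant '[0,0,0,0.05,0.05,0.5,100, 0,0,0,0,0,0.3,100, 0,0,0,0,0,0,100, 0,0,0,0,0,0,100, 0,0,0,0,0,0,100]'; python3 plan.py 677.2 -47.7 87 3
```

```text
time: 17.33
ee_pos: [676.8, -48.4, 87.6]
orientation: [-0.0, -0.041, 0.999, 0.0]
ft_force: [0.0, 0.1, 0.8]
width: 1.002
t 17.33 pos [676.8 -48.4  87.6] jaw deg 94.6 w 1.002 F [0.  0.1 0.8] tilt 0.000
delta cm [-0.04  0.07  0.06] n 1 per row [-0.04  0.07  0.06]
```

```bash
python3 -m pendant '[0,0,0,0,0.05,0,0, 0,0,0,0,0,0,0, 0,0,0,0,0,0,0, 0,0,0,0,0,0,0, 0,0,0,0,0,0,0]'
python3 -m pendant '[0,0,0,0,0,0,0, 0,0,0,0,0,0,0, 0,0,0,0,0,0,0]'; python3 plan.py 420 296.7 215 3
```

```text
time: 17.75
ee_pos: [677.5, -48.1, 88.4]
orientation: [0.001, -0.041, 0.999, -0.0]
ft_force: [0.7, -0.6, 2.2]
width: 0.535
time: 18.0
ee_pos: [677.5, -48.1, 88.3]
orientation: [0.001, -0.041, 0.999, -0.0]
ft_force: [0.1, -0.0, 2.6]
width: 0.538
t 18.00 pos [677.5 -48.1  88.3] jaw deg 94.6 w 0.538 F [ 0.1 -0.   2.6] tilt 0.001
delta cm [ 22.85  36.45 -12.71] n 15 per row [ 1.52  2.43 -0.85]
```

```bash
python3 -m pendant '[0,0,0,0,0,-1,0, 0,0,0,0,0,-2.5,0, 0,0,0,0,0,-3,0, 0,0,0,0,0,-3,0, 0,0,0,0,0,-3,0]'; python3 plan.py 420 296.7 215 3
python3 - <<'E'
from h import *
im=grab('wrist','w4.png')
E
```

```text
time: 18.42
ee_pos: [675.4, -47.4, 212.6]
orientation: [-0.002, -0.041, 0.999, 0.001]
ft_force: [1.3, 0.4, -2.1]
width: 0.54
t 18.42 pos [675.4 -47.4 212.6] jaw deg 94.7 w 0.540 F [ 1.3  0.4 -2.1] tilt 0.004
delta cm [22.67 36.37 -0.11] n 15 per row [ 1.51  2.42 -0.01]
```

View pics/w4.png

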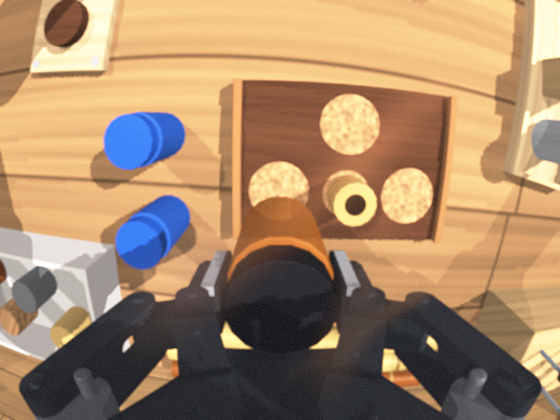

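The jar is held upright between the pads (280,290), and the foot still stands on its spot (352,200).

```bash
python3 -m pendant '[0,0,0,0.8,1.2,0,0, 0,0,0,1.5,2.4,0,0, 0,0,0,1.5,2.4,0,0, 0,0,0,1.5,2.4,0,0, 0,0,0,1.5,2.4,0,0]'>/dev/null
python3 -m pendant '[0,0,0,1.5,2.4,0,0, 0,0,0,1.5,2.4,0,0, 0,0,0,1.5,2.4,0,0, 0,0,0,1.5,2.4,0,0, 0,0,0,1.5,2.4,0,0]'>/dev/null
python3 -m pendant '[0,0,0,1.5,2.4,0,0, 0,0,0,1.5,2.4,0,0, 0,0,0,1.5,2.4,0,0, 0,0,0,1.5,2.4,0,0, 0,0,0,0.8,1.2,0,0]'>/dev/null
python3 -m pendant '[0,0,0,0,0,0,0, 0,0,0,0,0,0,0, 0,0,0,0,0,0,0, 0,0,0,0,0,0,0]'; python3 plan.py 420 296.7 92 3
```

```text
time: 20.05
ee_pos: [439.7, 269.1, 212.5]
orientation: [-0.0, -0.04, 0.999, -0.0]
ft_force: [0.8, 0.0, -2.6]
width: 0.539
t 20.05 pos [439.7 269.1 212.5] jaw deg 94.6 w 0.539 F [ 0.8  0.  -2.6] tilt 0.001
delta cm [ 1.74  2.91 12.05] n 5 per row [0.35 0.58 2.41]
```

```bash
python3 -m pendant '[0,0,0,0.8,1.4,0,0, 0,0,0,0.8,1.4,0,0, 0,0,0,0.1,0.1,0,0, 0,0,0,0,0,0,0, 0,0,0,0,0,0,0]'; python3 plan.py 420 296.7 92 3
```

```text
time: 20.47
ee_pos: [420.7, 296.7, 212.8]
orientation: [0.0, -0.04, 0.999, -0.0]
ft_force: [-0.7, 0.3, -3.2]
width: 0.535
t 20.47 pos [420.7 296.7 212.8] jaw deg 94.6 w 0.535 F [-0.7  0.3 -3.2] tilt 0.001
delta cm [ 0.08  0.02 12.08] n 5 per row [0.02 0.   2.42]
```

Place z ≈ 83.3 (88.3 − 6 + 1).

```bash
python3 -m pendant '[0,0,0,0.05,0,2,0, 0,0,0,0,0,2.8,0, 0,0,0,0,0,2.8,0, 0,0,0,0,0,2.2,0, 0,0,0,0,0,1.4,0]'
python3 -m pendant '[0,0,0,0,0,0.6,0, 0,0,0,0,0,0,0, 0,0,0,0,0,0,0, 0,0,0,0,0,0,0, 0,0,0,0,0,0,0]'; python3 plan.py 420 296.7 83 3
```

```text
time: 20.88
ee_pos: [418.7, 295.5, 98.0]
orientation: [-0.002, -0.04, 0.999, -0.001]
ft_force: [-0.7, -0.2, -3.2]
width: 0.535
time: 21.3
ee_pos: [421.1, 298.0, 96.5]
orientation: [0.002, -0.041, 0.999, 0.001]
ft_force: [0.7, 0.9, -2.5]
width: 0.533
t 21.30 pos [421.1 298.   96.5] jaw deg 94.6 w 0.533 F [ 0.7  0.9 -2.5] tilt 0.003
delta cm [ 0.12 -0.12  1.35] n 1 per row [ 0.12 -0.12  1.35]
```

```bash
python3 -m pendant '[0,0,0,0,0,0.6,0, 0,0,0,0,0,0.4,0, 0,0,0,0,0,0,0, 0,0,0,0,0,0,0, 0,0,0,0,0,0,0]'; python3 plan.py 420 296.7 83 3
```

```text
time: 21.72
ee_pos: [419.5, 297.4, 84.7]
orientation: [-0.0, -0.041, 0.999, -0.0]
ft_force: [-0.5, 0.5, -2.5]
width: 0.539
t 21.72 pos [419.5 297.4  84.7] jaw deg 94.7 w 0.539 F [-0.5  0.5 -2.5] tilt 0.000
delta cm [-0.05 -0.07  0.17] n 1 per row [-0.05 -0.07  0.17]
```

```bash
python3 -m pendant '[0,0,0,0,0,0.2,0, 0,0,0,0,0,0,0, 0,0,0,0,0,0,0, 0,0,0,0,0,0,0]'; python3 plan.py 420 296.7 83 3
```

```text
time: 22.05
ee_pos: [419.6, 297.4, 82.8]
orientation: [-0.0, -0.041, 0.999, -0.0]
ft_force: [0.5, -0.1, -2.0]
width: 0.539
t 22.05 pos [419.6 297.4  82.8] jaw deg 94.7 w 0.539 F [ 0.5 -0.1 -2. ] tilt 0.000
delta cm [-0.03 -0.07 -0.02] n 1 per row [-0.03 -0.07 -0.02]
```

```bash
python3 -m pendant '[0,0,0,0,0,0,100, 0,0,0,0,0,0,100, 0,0,0,0,0,0,100, 0,0,0,0,0,0,100, 0,0,0,0,0,-2,100]'
python3 -m pendant '[0,0,0,0,0,-3.5,100, 0,0,0,0,0,-4,100, 0,0,0,0,0,-3,100, 0,0,0,0,0,0,100]'; python3 plan.py 673.8 20 215;python3 - <<'E'
from h import *
for n in('scene','top'):
    im=grab(n,n+'5.png');W=cloud(im)
    for q,c,z,r in [('tin',(578,282),92,38),('jar',(420,297),96,35),('block',(499,289),90,40),('foot',(673,20),56,26)]:
        p=face(W,c,z,r,5)
        if len(p)>5: print(n,q,len(p),p.mean(0).round(1),np.round(cv2.minAreaRect(p[:,:2].astype(np.float32))[0],1),np.round(cv2.minEnclosingCircle(p[:,:2].astype(np.float32))[0],1))
E
```

```text
time: 22.47
ee_pos: [416.8, 295.9, 99.7]
orientation: [-0.003, -0.04, 0.999, -0.002]
ft_force: [-0.3, -0.8, -0.2]
width: 1.0
time: 22.8
ee_pos: [424.3, 299.9, 216.4]
orientation: [0.007, -0.041, 0.999, 0.003]
ft_force: [1.0, 1.3, 0.6]
width: 1.001
t 22.80 pos [424.3 299.9 216.4] jaw deg 94.7 w 1.001 F [1.  1.3 0.6] tilt 0.016
delta cm [-22.59 -29.93   0.28] n 10 per row [-2.26 -2.99  0.03]
scene tin 741 [581.4 282.2  91.5] [579.8 281.8] [580.  281.7]
scene jar 430 [422.8 297.   94.9] [421.2 297.2] [421.3 296.9]
scene block 684 [502.  289.   89.6] [499.7 289.2] [500.  288.1]
scene foot 370 [675.8  20.6  55.4] [675.2  20.4] [675.1  20.4]
top tin 557 [576.4 281.9  91.2] [576.3 282.1] [577.2 281.9]
top jar 115 [411.2 291.7  94.8] [417.6 292.7] [418.4 297. ]
top block 636 [496.3 288.3  89.4] [496.6 289.1] [496.7 289. ]
top foot 294 [671.4  20.2  54.5] [671.5  20.3] [671.7  20.3]
```

View pics/scene5.png

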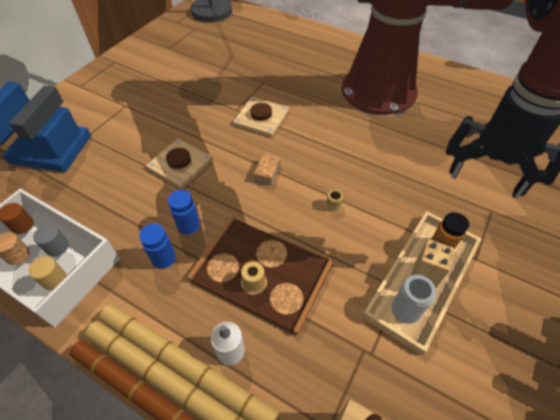

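All three stand upright in the tray: jar (455,225), block (438,257), tin (414,298). The foot is unmoved. Now I take the foot.

```bash
python3 -m pendant '[0,0,0,-2.3,-3,0,100, 0,0,0,-2.3,-3,0,100, 0,0,0,-2.3,-3,0,100, 0,0,0,-2.3,-3,0,100, 0,0,0,-2.3,-3,0,100]'>/dev/null
python3 -m pendant '[0,0,0,-2.3,-3,0,100, 0,0,0,-2.3,-3,0,100, 0,0,0,-2.3,-3,0,100, 0,0,0,-2.3,-3,0,100, 0,0,0,-2,-2.8,0,100]'>/dev/null
python3 -m pendant '[0,0,0,0,0,0,100, 0,0,0,0,0,0,100, 0,0,0,0,0,0,100, 0,0,0,0,0,0,100]'; python3 plan.py 673.6 20.1 60
```

```text
time: 24.07
ee_pos: [668.5, 19.9, 206.1]
orientation: [-0.002, -0.041, 0.999, 0.0]
ft_force: [-0.1, 0.5, -0.3]
width: 0.999
t 24.07 pos [668.5  19.9 206.1] jaw deg 94.7 w 0.999 F [-0.1  0.5 -0.3] tilt 0.003
delta cm [-0.56 -0.03 14.61] n 4 per row [-0.14 -0.01  3.65]
```

```bash
python3 -m pendant '[0,0,0,-0.3,0,2.5,100, 0,0,0,0,0,3.5,100, 0,0,0,0,0,3.5,100, 0,0,0,0,0,3,100, 0,0,0,0,0,1.5,100]'
python3 -m pendant '[0,0,0,0,0,0.3,100, 0,0,0,0,0,0,100, 0,0,0,0,0,0,100, 0,0,0,0,0,0,100, 0,0,0,0,0,0,100]'; python3 plan.py 673.6 20.1 45
```

```text
time: 24.48
ee_pos: [668.6, 20.9, 62.7]
orientation: [-0.004, -0.042, 0.999, 0.001]
ft_force: [-0.7, -0.7, -0.8]
width: 0.999
time: 24.9
ee_pos: [675.1, 19.0, 67.8]
orientation: [0.002, -0.041, 0.999, -0.0]
ft_force: [0.3, -0.3, -0.0]
width: 0.998
t 24.90 pos [675.1  19.   67.8] jaw deg 94.7 w 0.998 F [ 0.3 -0.3 -0. ] tilt 0.005
delta cm [0.15 0.12 2.28] n 1 per row [0.15 0.12 2.28]
```

```bash
python3 -m pendant '[0,0,0,0,0.05,0.8,100, 0,0,0,0,0,0.8,100, 0,0,0,0,0,0.5,100, 0,0,0,0,0,0,100, 0,0,0,0,0,0,100]'
python3 -m pendant '[0,0,0,0,0,0,100, 0,0,0,0,0,0,100, 0,0,0,0,0,0,100]'; python3 plan.py 673.6 20.1 45
```

```text
time: 25.32
ee_pos: [672.0, 19.5, 42.5]
orientation: [-0.001, -0.041, 0.999, 0.0]
ft_force: [-0.7, -0.0, -0.6]
width: 0.997
time: 25.57
ee_pos: [673.3, 19.5, 44.2]
orientation: [0.0, -0.041, 0.999, -0.0]
ft_force: [0.4, -1.4, 1.0]
width: 1.002
t 25.57 pos [673.3  19.5  44.2] jaw deg 94.7 w 1.002 F [ 0.4 -1.4  1. ] tilt 0.001
delta cm [-0.03  0.06 -0.08] n 1 per row [-0.03  0.06 -0.08]
```

```bash
python3 -m pendant '[0,0,0,0,0.05,0,0, 0,0,0,0,0,0,0, 0,0,0,0,0,0,0, 0,0,0,0,0,0,0, 0,0,0,0,0,0,0]'
python3 -m pendant '[0,0,0,0,0,0,0, 0,0,0,0,0,0,0, 0,0,0,0,0,0,0]'; python3 plan.py 673.6 20.1 45
```

```text
time: 25.98
ee_pos: [673.5, 20.0, 44.4]
orientation: [0.001, -0.041, 0.999, -0.0]
ft_force: [-0.6, 0.3, -1.0]
width: 0.457
time: 26.23
ee_pos: [673.3, 20.0, 44.2]
orientation: [0.0, -0.041, 0.999, -0.0]
ft_force: [0.7, 0.1, 2.0]
width: 0.451
t 26.23 pos [673.3  20.   44.2] jaw deg 94.7 w 0.451 F [0.7 0.1 2. ] tilt 0.001
delta cm [-0.03  0.01 -0.08] n 1 per row [-0.03  0.01 -0.08]
```

```bash
python3 -m pendant '[0,0,0,0,0,-1,0, 0,0,0,0,0,-3,0, 0,0,0,0,0,-3.8,0, 0,0,0,0,0,-3.8,0, 0,0,0,0,0,-3.4,0]'; python3 plan.py 500.2 -296 195 3
```

```text
time: 26.65
ee_pos: [672.6, 20.0, 196.0]
orientation: [-0.0, -0.041, 0.999, -0.0]
ft_force: [0.6, 0.4, 0.8]
width: 0.46
t 26.65 pos [672.6  20.  196. ] jaw deg 94.7 w 0.460 F [0.6 0.4 0.8] tilt 0.000
delta cm [ 19.75 -30.1    0.1 ] n 13 per row [ 1.52 -2.32  0.01]
```

```bash
python3 -m pendant '[0,0,0,0.8,-1.2,0,0, 0,0,0,1.5,-2.3,0,0, 0,0,0,1.5,-2.3,0,0, 0,0,0,1.5,-2.3,0,0, 0,0,0,1.5,-2.3,0,0]'>/dev/null
python3 -m pendant '[0,0,0,1.5,-2.3,0,0, 0,0,0,1.5,-2.3,0,0, 0,0,0,1.5,-2.3,0,0, 0,0,0,1.5,-2.3,0,0, 0,0,0,1.5,-2.3,0,0]'>/dev/null
python3 -m pendant '[0,0,0,1.5,-2.3,0,0, 0,0,0,1.5,-2.3,0,0, 0,0,0,1.5,-2.3,0,0, 0,0,0,0.8,-1.2,0,0, 0,0,0,0,0,0,0]'>/dev/null
python3 -m pendant '[0,0,0,0,0,0,0, 0,0,0,0,0,0,0, 0,0,0,0,0,0,0, 0,0,0,0,0,0,0]'; python3 plan.py 500.2 -296 75 3
python3 - <<'E'
from h import *
im=grab('scene','s6.png'); grab('wrist','w6.png')
E
```

```text
time: 28.23
ee_pos: [502.5, -293.7, 193.7]
orientation: [0.0, -0.041, 0.999, 0.0]
ft_force: [-0.3, -0.0, 0.0]
width: 0.458
t 28.23 pos [ 502.5 -293.7  193.7] jaw deg 94.7 w 0.458 F [-0.3 -0.   0. ] tilt 0.000
delta cm [ 0.25 -0.22 11.87] n 4 per row [ 0.06 -0.05  2.97]
```

View pics/s6.png

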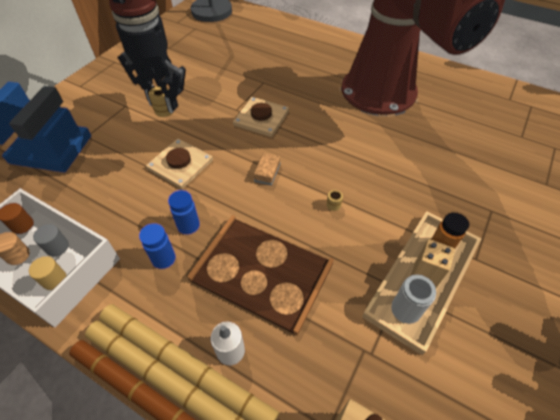

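View pics/w6.png

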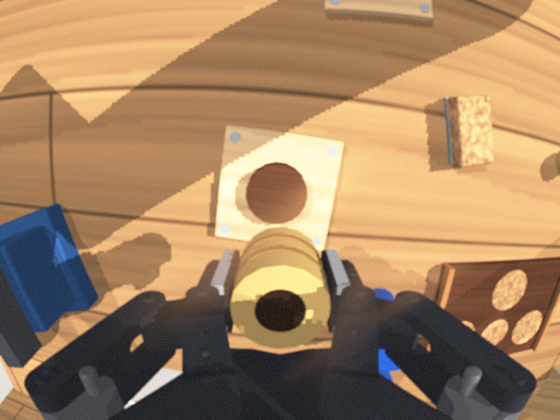

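The foot is held at (281,300). The wrist camera sees the jig's pad at (276,193). I check the pad centre with wrist depth.

```bash
cat >> h.py <<'E'
def wcloud():
    from scipy.spatial.transform import Rotation as R
    s=monitor.state(); im=eyes.get_image('wrist')
    q=s['orientation']; M=R.from_quat([q[1],q[2],q[3],q[0]]).as_matrix(); T=np.array(im['T_tool_cam'])
    z=im['z_map']; v,u=np.mgrid[:420,:560]; du=u-im['cx'];dv=v-im['cy']; r=np.hypot(du,dv); th=r/im['fx']
    k=np.where(r>0,np.tan(th)/np.maximum(r,1e-9),1/im['fx'])
    P=np.stack([du*k*z,dv*k*z,z],-1); Tw=np.eye(4);Tw[:3,:3]=M;Tw[:3,3]=s['ee_pos'];Tw=Tw@T
    W=P@Tw[:3,:3].T+Tw[:3,3]; W[(z<=0)|(th>1.3)]=np.nan
    return W,im
E
python3 - <<'E'
from h import *
W,im=wcloud()
p=face(W,(500,-296),30,35,4); print(len(p),np.median(p[:,2]),cv2.minEnclosingCircle(p[:,:2].astype(np.float32)),p.mean(0))
p=face(W,(500,-296),14,85,4); print(len(p),np.median(p[:,2]),cv2.minAreaRect(p[:,:2].astype(np.float32)))
E
python3 plan.py 500.2 -296 75 3
```

```text
2919 29.941513799776317 ((500.82879638671875, -297.6114196777344), 28.116243362426758) [ 500.09138094 -297.19289545   29.94572427]
8999 13.977064242429549 ((500.53369140625, -297.2922668457031), (110.67926788330078, 110.37528991699219), 86.4388656616211)
t 28.38 pos [ 502.3 -294.1  193.8] jaw deg 94.7 w 0.456 F [-0.8  0.8 -0.4] tilt 0.000
delta cm [ 0.23 -0.17 11.88] n 4 per row [ 0.06 -0.04  2.97]
```

Pad at (500.3, -296.6).

```bash
python3 -m pendant '[0,0,0,0.2,-0.2,2,0, 0,0,0,0,0,3,0, 0,0,0,0,0,3,0, 0,0,0,0,0,2,0, 0,0,0,0,0,1.2,0]'
python3 -m pendant '[0,0,0,0,0,0.2,0, 0,0,0,0,0,0,0, 0,0,0,0,0,0,0, 0,0,0,0,0,0,0, 0,0,0,0,0,0,0]'; python3 plan.py 500.3 -296.6 63 3
```

```text
time: 28.8
ee_pos: [498.5, -295.3, 78.6]
orientation: [-0.002, -0.041, 0.999, 0.002]
ft_force: [-0.5, 0.1, -0.8]
width: 0.457
time: 29.22
ee_pos: [501.4, -298.0, 81.8]
orientation: [0.001, -0.041, 0.999, -0.001]
ft_force: [-0.5, 0.4, -0.5]
width: 0.452
t 29.22 pos [ 501.4 -298.    81.8] jaw deg 94.7 w 0.452 F [-0.5  0.4 -0.5] tilt 0.004
delta cm [0.1  0.15 1.88] n 1 per row [0.1  0.15 1.88]
```

```bash
python3 -m pendant '[0,0,0,0,0,0.7,0, 0,0,0,0,0,0.5,0, 0,0,0,0,0,0.2,0, 0,0,0,0,0,0,0, 0,0,0,0,0,0,0]'; 
python3 -m pendant '[0,0,0,0,0,0,0, 0,0,0,0,0,0,0, 0,0,0,0,0,0,0]'; python3 plan.py 500.3 -296.6 63 3
```

```text
time: 29.63
ee_pos: [499.8, -296.8, 65.3]
orientation: [-0.0, -0.041, 0.999, 0.0]
ft_force: [0.6, 0.3, -0.4]
width: 0.454
time: 29.88
ee_pos: [500.2, -297.2, 66.0]
orientation: [0.0, -0.041, 0.999, -0.0]
ft_force: [-0.7, 0.0, -1.2]
width: 0.453
t 29.88 pos [ 500.2 -297.2   66. ] jaw deg 94.7 w 0.453 F [-0.7  0.  -1.2] tilt 0.000
delta cm [-0.01  0.06  0.3 ] n 1 per row [-0.01  0.06  0.3 ]
```

```bash
python3 -m pendant '[0,0,0,0,0.05,0.3,0, 0,0,0,0,0,0,0, 0,0,0,0,0,0,0, 0,0,0,0,0,0,0]'; python3 plan.py 500.3 -296.6 63 3
```

```text
time: 30.22
ee_pos: [500.0, -296.5, 62.7]
orientation: [-0.0, -0.041, 0.999, 0.0]
ft_force: [1.2, 0.2, -0.5]
width: 0.456
t 30.22 pos [ 500.  -296.5   62.7] jaw deg 94.7 w 0.456 F [ 1.2  0.2 -0.5] tilt 0.000
delta cm [-0.03 -0.02 -0.03] n 1 per row [-0.03 -0.02 -0.03]
```

```bash
python3 -m pendant '[0,0,0,0,0,0,100, 0,0,0,0,0,0,100, 0,0,0,0,0,0,100, 0,0,0,0,0,0,100, 0,0,0,0,0,0,100]'
python3 -m pendant '[0,0,0,0,0,-1,100, 0,0,0,0,0,-3,100, 0,0,0,0,0,-4,100, 0,0,0,0,0,-4,100, 0,0,0,0,0,-2,100]'
python3 -m pendant '[0,0,0,0,0,0,100, 0,0,0,0,0,0,100, 0,0,0,0,0,0,100]'; python3 plan.py 419.6 297.4 205 4
python3 - <<'E'
from h import *
W,im=wcloud()
p=face(W,(500,-296),74,30,4); print(len(p),np.median(p[:,2]),cv2.minEnclosingCircle(p[:,:2].astype(np.float32)),p.mean(0))
for n in('scene','top'):
    im=grab(n,n+'7.png');W=cloud(im); p=face(W,(500,-296),74,30,4)
    if len(p)>5: print(n,len(p),p.mean(0).round(1),cv2.minEnclosingCircle(p[:,:2].astype(np.float32)))
E
```

```text
time: 30.63
ee_pos: [500.1, -296.6, 62.9]
orientation: [0.0, -0.041, 0.999, -0.0]
ft_force: [0.1, 0.4, 0.1]
width: 1.003
time: 31.05
ee_pos: [502.2, -298.2, 209.4]
orientation: [0.003, -0.041, 0.999, -0.003]
ft_force: [0.8, -1.1, 0.5]
width: 0.999
time: 31.3
ee_pos: [499.5, -296.1, 202.3]
orientation: [-0.0, -0.041, 0.999, 0.0]
ft_force: [-1.1, 0.2, 0.4]
width: 1.0
t 31.30 pos [ 499.5 -296.1  202.3] jaw deg 94.7 w 1.000 F [-1.1  0.2  0.4] tilt 0.001
delta cm [ 3.15 59.8  -0.21] n 15 per row [ 0.21  3.99 -0.01]
1909 74.08422488487352 ((501.12066650390625, -296.6585388183594), 19.983179092407227) [ 500.53942281 -296.64515562   74.05836191]
scene 196 [ 503.5 -294.4   73.3] ((501.7890625, -295.047607421875), 20.884258270263672)
top 89 [ 489.  -291.3   72.8] ((497.9800109863281, -294.6104736328125), 19.664432525634766)
```

View pics/scene7.png

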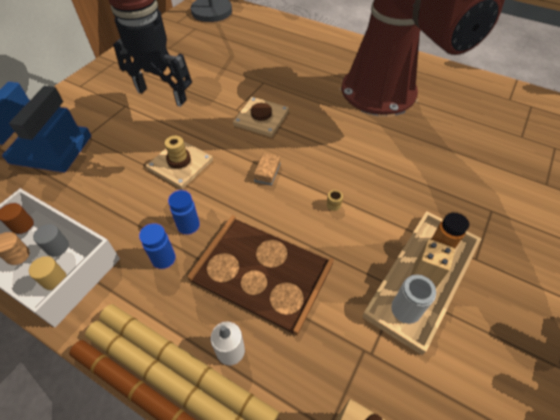

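The foot stands on the correct jig's pad at (176,150), about 1 mm off centre with its top at 74 mm. Now the returns, jar first (TCP at its release was 419.6, 297.4, 82.8).

```bash
python3 -m pendant '[0,0,0,0.2,3.8,0,100, 0,0,0,0.2,3.8,0,100, 0,0,0,0.2,3.8,0,100, 0,0,0,0.2,3.8,0,100, 0,0,0,0.2,3.8,0,100]'>/dev/null
python3 -m pendant '[0,0,0,0.2,3.8,0,100, 0,0,0,0.2,3.8,0,100, 0,0,0,0.2,3.8,0,100, 0,0,0,0.2,3.8,0,100, 0,0,0,0.2,3.8,0,100]'>/dev/null
python3 -m pendant '[0,0,0,0.2,3.8,0,100, 0,0,0,0.2,3.8,0,100, 0,0,0,0.2,3.8,0,100, 0,0,0,0.2,3.8,0,100, 0,0,0,0.2,3.8,0,100]'>/dev/null
python3 -m pendant '[0,0,0,0,0,0,100, 0,0,0,0,0,0,100, 0,0,0,0,0,0,100]'; python3 plan.py 419.6 297.4 205 4
```

```text
time: 32.95
ee_pos: [423.1, 268.7, 201.5]
orientation: [-0.001, -0.041, 0.999, -0.001]
ft_force: [-0.5, 0.2, 0.6]
width: 1.004
t 32.95 pos [423.1 268.7 201.5] jaw deg 94.7 w 1.004 F [-0.5  0.2  0.6] tilt 0.003
delta cm [ 0.11  2.89 -0.36] n 1 per row [ 0.11  2.89 -0.36]
```

```bash
python3 -m pendant '[0,0,0,0.1,1.7,0,100, 0,0,0,0,1.2,0,100, 0,0,0,0,0,0,100, 0,0,0,0,0,0,100, 0,0,0,0,0,0,100]'; python3 plan.py 419.6 297.4 83 4
```

```text
time: 33.37
ee_pos: [420.7, 297.0, 202.6]
orientation: [-0.0, -0.04, 0.999, -0.0]
ft_force: [0.3, 0.1, 0.4]
width: 1.0
t 33.37 pos [420.7 297.  202.6] jaw deg 94.6 w 1.000 F [0.3 0.1 0.4] tilt 0.001
delta cm [ 0.1   0.06 11.96] n 3 per row [0.03 0.02 3.99]
```

```bash
python3 -m pendant '[0,0,0,0,0.05,2,100, 0,0,0,0,0,3,100, 0,0,0,0,0,3,100, 0,0,0,0,0,2,100, 0,0,0,0,0,1,100]'
python3 -m pendant '[0,0,0,0,0,0,100, 0,0,0,0,0,0,100, 0,0,0,0,0,0,100, 0,0,0,0,0,0,100]'; python3 plan.py 419.6 297.4 83 4
```

```text
time: 33.78
ee_pos: [418.4, 296.4, 89.5]
orientation: [-0.003, -0.04, 0.999, -0.001]
ft_force: [-0.8, -0.6, -0.5]
width: 0.999
time: 34.12
ee_pos: [422.1, 299.2, 94.8]
orientation: [0.002, -0.041, 0.999, 0.001]
ft_force: [-0.8, -0.7, 0.2]
width: 1.002
t 34.12 pos [422.1 299.2  94.8] jaw deg 94.6 w 1.002 F [-0.8 -0.7  0.2] tilt 0.004
delta cm [ 0.27 -0.16  1.18] n 1 per row [ 0.27 -0.16  1.18]
```

```bash
python3 -m pendant '[0,0,0,0.05,0,0.5,100, 0,0,0,0,0,0.4,100, 0,0,0,0,0,0,100, 0,0,0,0,0,0,100, 0,0,0,0,0,0,100]'; python3 plan.py 419.6 297.4 83 4
```

```text
time: 34.53
ee_pos: [419.9, 298.4, 83.7]
orientation: [-0.0, -0.041, 0.999, -0.0]
ft_force: [-0.3, -0.0, 0.6]
width: 1.0
t 34.53 pos [419.9 298.4  83.7] jaw deg 94.7 w 1.000 F [-0.3 -0.   0.6] tilt 0.000
delta cm [ 0.04 -0.1   0.07] n 1 per row [ 0.04 -0.1   0.07]
```

```bash
python3 -m pendant '[0,0,0,0,-0.1,0,0, 0,0,0,0,0,0,0, 0,0,0,0,0,0,0, 0,0,0,0,0,0,0, 0,0,0,0,0,0,0]'
python3 -m pendant '[0,0,0,0,0,0,0, 0,0,0,0,0,0,0, 0,0,0,0,0,0,0]'; python3 plan.py 419.6 297.4 83
python3 -m pendant '[0,0,0,0,0,-1,0, 0,0,0,0,0,-2.5,0, 0,0,0,0,0,-3,0, 0,0,0,0,0,-3,0, 0,0,0,0,0,-3,0]'; python3 plan.py 677.2 -48.1 208 3
```

```text
time: 34.95
ee_pos: [420.7, 297.5, 84.4]
orientation: [0.001, -0.041, 0.999, 0.0]
ft_force: [-0.4, -0.6, 2.4]
width: 0.537
time: 35.2
ee_pos: [420.6, 297.6, 84.4]
orientation: [0.001, -0.041, 0.999, 0.0]
ft_force: [-0.2, -0.9, 4.1]
width: 0.537
t 35.20 pos [420.6 297.6  84.4] jaw deg 94.7 w 0.537 F [-0.2 -0.9  4.1] tilt 0.001
delta cm [ 0.11 -0.01  0.14] n 1 per row [ 0.11 -0.01  0.14]
time: 35.62
ee_pos: [418.6, 297.0, 208.9]
orientation: [-0.002, -0.041, 0.999, -0.0]
ft_force: [1.4, 0.1, -2.6]
width: 0.535
t 35.62 pos [418.6 297.  208.9] jaw deg 94.7 w 0.535 F [ 1.4  0.1 -2.6] tilt 0.003
delta cm [-22.97 -36.49   0.04] n 15 per row [-1.53 -2.43  0.  ]
```

```bash
python3 -m pendant '[0,0,0,-0.8,-1.2,0,0, 0,0,0,-1.5,-2.4,0,0, 0,0,0,-1.5,-2.4,0,0, 0,0,0,-1.5,-2.4,0,0, 0,0,0,-1.5,-2.4,0,0]'>/dev/null
python3 -m pendant '[0,0,0,-1.5,-2.4,0,0, 0,0,0,-1.5,-2.4,0,0, 0,0,0,-1.5,-2.4,0,0, 0,0,0,-1.5,-2.4,0,0, 0,0,0,-1.5,-2.4,0,0]'>/dev/null
python3 -m pendant '[0,0,0,-1.5,-2.4,0,0, 0,0,0,-1.5,-2.4,0,0, 0,0,0,-1.5,-2.4,0,0, 0,0,0,-1.5,-2.4,0,0, 0,0,0,-1.5,-2.4,0,0]'>/dev/null
python3 -m pendant '[0,0,0,-0.8,-1.2,0,0, 0,0,0,0,0,0,0, 0,0,0,0,0,0,0, 0,0,0,0,0,0,0, 0,0,0,0,0,0,0]'; python3 plan.py 678 -48.1 91 3
```

```text
time: 37.28
ee_pos: [673.4, -41.8, 208.1]
orientation: [-0.001, -0.041, 0.999, 0.0]
ft_force: [-0.4, 0.6, -3.0]
width: 0.536
t 37.28 pos [673.4 -41.8 208.1] jaw deg 94.7 w 0.536 F [-0.4  0.6 -3. ] tilt 0.002
delta cm [-0.43 -0.68 11.7 ] n 4 per row [-0.11 -0.17  2.93]
```

```bash
python3 -m pendant '[0,0,0,-0.3,-0.6,1.8,0, 0,0,0,0,0,2.8,0, 0,0,0,0,0,2.8,0, 0,0,0,0,0,2,0, 0,0,0,0,0,1,0]'
python3 -m pendant '[0,0,0,0,0,0.4,0, 0,0,0,0,0,0,0, 0,0,0,0,0,0,0, 0,0,0,0,0,0,0, 0,0,0,0,0,0,0]'; python3 plan.py 678 -48.1 91 3
```

```text
time: 37.7
ee_pos: [674.8, -47.1, 100.7]
orientation: [-0.003, -0.041, 0.999, 0.001]
ft_force: [-0.9, -0.8, -3.2]
width: 0.536
time: 38.12
ee_pos: [679.6, -49.0, 103.2]
orientation: [0.002, -0.041, 0.999, -0.0]
ft_force: [0.8, 0.1, -1.9]
width: 0.532
t 38.12 pos [679.6 -49.  103.2] jaw deg 94.7 w 0.532 F [ 0.8  0.1 -1.9] tilt 0.004
delta cm [0.15 0.1  1.22] n 1 per row [0.15 0.1  1.22]
```

```bash
python3 -m pendant '[0,0,0,0,0,0.5,0, 0,0,0,0,0.05,0.3,0, 0,0,0,0,0,0,0, 0,0,0,0,0,0,0, 0,0,0,0,0,0,0]'; python3 plan.py 678 -48.1 91 3
```

```text
time: 38.53
ee_pos: [677.8, -48.3, 92.6]
orientation: [-0.0, -0.041, 0.999, 0.0]
ft_force: [-0.2, -0.5, -1.8]
width: 0.533
t 38.53 pos [677.8 -48.3  92.6] jaw deg 94.7 w 0.533 F [-0.2 -0.5 -1.8] tilt 0.000
delta cm [-0.02  0.02  0.16] n 1 per row [-0.02  0.02  0.16]
```

```bash
python3 -m pendant '[0,0,0,0,0,0.2,0, 0,0,0,0,0,0,0, 0,0,0,0,0,0,0]'; python3 plan.py 678 -48.1 91 3
python3 -m pendant '[0,0,0,0,0,0,100, 0,0,0,0,0,0,100, 0,0,0,0,0,0,100, 0,0,0,0,0,0,100, 0,0,0,0,0,-2,100]'
python3 -m pendant '[0,0,0,0,0,-3.5,100, 0,0,0,0,0,-4,100, 0,0,0,0,0,-2.5,100, 0,0,0,0,0,0,100]'; python3 plan.py 579.1 282.4 205 4
```

```text
time: 38.78
ee_pos: [677.9, -48.3, 90.6]
orientation: [-0.0, -0.041, 0.999, 0.0]
ft_force: [0.1, -0.5, -2.6]
width: 0.54
t 38.78 pos [677.9 -48.3  90.6] jaw deg 94.6 w 0.540 F [ 0.1 -0.5 -2.6] tilt 0.000
delta cm [-0.01  0.02 -0.04] n 1 per row [-0.01  0.02 -0.04]
time: 39.2
ee_pos: [674.8, -47.8, 106.6]
orientation: [-0.004, -0.041, 0.999, 0.001]
ft_force: [-1.3, 0.3, -1.8]
width: 1.0
time: 39.53
ee_pos: [682.9, -49.1, 220.6]
orientation: [0.008, -0.041, 0.999, -0.002]
ft_force: [0.7, -1.0, 1.6]
width: 0.995
t 39.53 pos [682.9 -49.1 220.6] jaw deg 94.7 w 0.995 F [ 0.7 -1.   1.6] tilt 0.016
delta cm [ 7.68 33.89  1.31] n 9 per row [0.85 3.77 0.15]
```

Now the tin.

```bash
python3 -m pendant '[0,0,0,0.8,3.7,0,100, 0,0,0,0.8,3.7,0,100, 0,0,0,0.8,3.7,0,100, 0,0,0,0.8,3.7,0,100, 0,0,0,0.8,3.7,0,100]'>/dev/null
python3 -m pendant '[0,0,0,0.8,3.7,0,100, 0,0,0,0.8,3.7,0,100, 0,0,0,0.8,3.7,0,100, 0,0,0,0.7,3.3,0,100, 0,0,0,0,0,0,100]'>/dev/null
python3 -m pendant '[0,0,0,0,0,0,100, 0,0,0,0,0,0,100, 0,0,0,0,0,0,100]'; python3 plan.py 579.1 282.4 85;python3 - <<'E'
from h import *
im=grab('scene','s8.png');W=cloud(im);p=face(W,(677,-48),102,35,4);print(p.mean(0).round(1),cv2.minEnclosingCircle(p[:,:2].astype(np.float32)))
E
```

```text
time: 40.62
ee_pos: [580.9, 272.8, 210.6]
orientation: [-0.0, -0.04, 0.999, -0.0]
ft_force: [0.2, -0.5, -0.1]
width: 0.999
t 40.62 pos [580.9 272.8 210.6] jaw deg 94.6 w 0.999 F [ 0.2 -0.5 -0.1] tilt 0.001
delta cm [ 0.1   0.98 12.56] n 4 per row [0.02 0.25 3.14]
[679.7 -47.4 101.3] ((678.9305419921875, -48.392513275146484), 22.65658187866211)
```

View pics/s8.png

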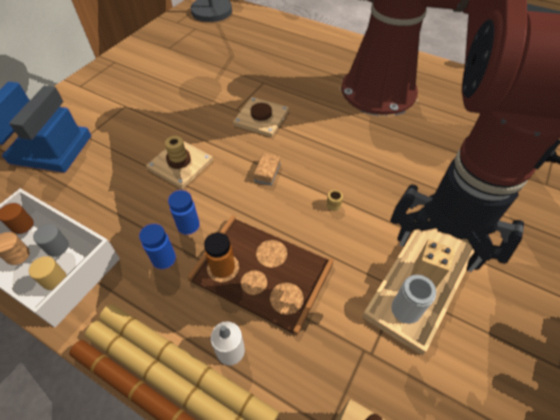

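The jar is back upright on its spot at (220,255), within 1 mm of its start in the same camera.

```bash
python3 -m pendant '[0,0,0,0.1,0.9,2,100, 0,0,0,0,0,3,100, 0,0,0,0,0,3,100, 0,0,0,0,0,2.2,100, 0,0,0,0,0,1.2,100]'
python3 -m pendant '[0,0,0,0,0,0.4,100, 0,0,0,0,0,0,100, 0,0,0,0,0,0,100, 0,0,0,0,0,0,100]'; python3 plan.py 579.1 282.4 85.5 4
```

```text
time: 41.08
ee_pos: [577.1, 280.5, 92.9]
orientation: [-0.003, -0.04, 0.999, -0.001]
ft_force: [-1.3, -0.3, -0.8]
width: 0.997
time: 41.42
ee_pos: [580.6, 283.1, 95.1]
orientation: [0.002, -0.04, 0.999, 0.001]
ft_force: [-0.0, 0.7, 0.3]
width: 0.997
t 41.42 pos [580.6 283.1  95.1] jaw deg 94.6 w 0.997 F [-0.   0.7  0.3] tilt 0.004
delta cm [ 0.16 -0.06  0.96] n 1 per row [ 0.16 -0.06  0.96]
```

```bash
python3 -m pendant '[0,0,0,0,0,0.5,100, 0,0,0,0,0,0.2,100, 0,0,0,0,0,0,100, 0,0,0,0,0,0,100, 0,0,0,0,0,0,100]'; python3 plan.py 579.1 282.4 85.5 4
```

```text
time: 41.83
ee_pos: [578.8, 282.8, 85.9]
orientation: [0.0, -0.041, 0.999, 0.0]
ft_force: [-0.1, -0.2, 0.0]
width: 0.994
t 41.83 pos [578.8 282.8  85.9] jaw deg 94.7 w 0.994 F [-0.1 -0.2  0. ] tilt 0.000
delta cm [-0.03 -0.05  0.04] n 1 per row [-0.03 -0.05  0.04]
```

```bash
python3 -m pendant '[0,0,0,0,0,0,0, 0,0,0,0,0,0,0, 0,0,0,0,0,0,0, 0,0,0,0,0,0,0, 0,0,0,0,0,0,0]'
python3 -m pendant '[0,0,0,0,0,0,0, 0,0,0,0,0,0,0, 0,0,0,0,0,0,0]'; python3 plan.py 579.1 282.4 85.5
python3 -m pendant '[0,0,0,0,0,-1,0, 0,0,0,0,0,-2.5,0, 0,0,0,0,0,-3,0, 0,0,0,0,0,-3,0, 0,0,0,0,0,-2.8,0]'; python3 plan.py 670.5 87.4 208 3
```

```text
time: 42.25
ee_pos: [579.4, 282.8, 86.3]
orientation: [0.001, -0.041, 0.999, 0.0]
ft_force: [-0.8, -0.7, 2.2]
width: 0.61
time: 42.5
ee_pos: [579.3, 282.8, 86.3]
orientation: [0.001, -0.041, 0.999, 0.0]
ft_force: [0.5, -0.6, 3.1]
width: 0.614
t 42.50 pos [579.3 282.8  86.3] jaw deg 94.7 w 0.614 F [ 0.5 -0.6  3.1] tilt 0.001
delta cm [ 0.03 -0.04  0.08] n 1 per row [ 0.03 -0.04  0.08]
time: 42.92
ee_pos: [577.5, 282.6, 208.9]
orientation: [-0.002, -0.041, 0.999, -0.0]
ft_force: [0.1, -0.2, -2.4]
width: 0.613
t 42.92 pos [577.5 282.6 208.9] jaw deg 94.7 w 0.613 F [ 0.1 -0.2 -2.4] tilt 0.003
delta cm [ -7.69 -20.21   0.08] n 8 per row [-0.96 -2.53  0.01]
```

```bash
python3 -m pendant '[0,0,0,-0.5,-1.4,0,0, 0,0,0,-1,-2.7,0,0, 0,0,0,-1,-2.7,0,0, 0,0,0,-1,-2.7,0,0, 0,0,0,-1,-2.7,0,0]'>/dev/null
python3 -m pendant '[0,0,0,-1,-2.7,0,0, 0,0,0,-1,-2.7,0,0, 0,0,0,-0.9,-2.2,0,0, 0,0,0,-0.2,-0.4,0,0, 0,0,0,0,0,0,0]'>/dev/null
python3 -m pendant '[0,0,0,0,0,0,0, 0,0,0,0,0,0,0, 0,0,0,0,0,0,0]'; python3 plan.py 670.7 87.4 92 3
```

```text
time: 44.0
ee_pos: [670.1, 88.9, 208.1]
orientation: [-0.001, -0.041, 0.999, 0.0]
ft_force: [0.6, 0.3, -2.3]
width: 0.613
t 44.00 pos [670.1  88.9 208.1] jaw deg 94.7 w 0.613 F [ 0.6  0.3 -2.3] tilt 0.002
delta cm [-0.07 -0.16 11.61] n 4 per row [-0.02 -0.04  2.9 ]
```

```bash
python3 -m pendant '[0,0,0,-0.05,-0.1,1.8,0, 0,0,0,0,0,2.8,0, 0,0,0,0,0,2.8,0, 0,0,0,0,0,2,0, 0,0,0,0,0,1,0]'
python3 -m pendant '[0,0,0,0,0,0.2,0, 0,0,0,0,0,0,0, 0,0,0,0,0,0,0, 0,0,0,0,0,0,0, 0,0,0,0,0,0,0]'; python3 plan.py 670.7 87.4 92 3
```

```text
time: 44.42
ee_pos: [668.4, 87.9, 100.7]
orientation: [-0.003, -0.041, 0.999, 0.0]
ft_force: [0.5, -0.2, -2.8]
width: 0.612
time: 44.83
ee_pos: [673.1, 86.8, 105.2]
orientation: [0.002, -0.041, 0.999, -0.0]
ft_force: [0.3, 0.1, -3.5]
width: 0.61
t 44.83 pos [673.1  86.8 105.2] jaw deg 94.7 w 0.610 F [ 0.3  0.1 -3.5] tilt 0.004
delta cm [0.24 0.08 1.32] n 1 per row [0.24 0.08 1.32]
```

```bash
python3 -m pendant '[0,0,0,0.05,0.05,0.6,0, 0,0,0,0,0,0.4,0, 0,0,0,0,0,0,0, 0,0,0,0,0,0,0, 0,0,0,0,0,0,0]'; python3 plan.py 670.7 87.4 92 3
```

```text
time: 45.25
ee_pos: [670.7, 87.0, 92.5]
orientation: [-0.0, -0.041, 0.999, 0.0]
ft_force: [-0.6, -0.1, -2.9]
width: 0.615
t 45.25 pos [670.7  87.   92.5] jaw deg 94.6 w 0.615 F [-0.6 -0.1 -2.9] tilt 0.001
delta cm [-0.    0.04  0.05] n 1 per row [-0.    0.04  0.05]
```

```bash
python3 -m pendant '[0,0,0,0,0,0.1,0, 0,0,0,0,0,0,0, 0,0,0,0,0,0,0]'
python3 plan.py 670.7 87.4 92 3
python3 -m pendant '[0,0,0,0,0,0,100, 0,0,0,0,0,0,100, 0,0,0,0,0,0,100, 0,0,0,0,0,0,100, 0,0,0,0,0,-2,100]'
python3 -m pendant '[0,0,0,0,0,-3.5,100, 0,0,0,0,0,-4,100, 0,0,0,0,0,-2.5,100, 0,0,0,0,0,0,100]'; python3 plan.py 500.2 289.1 205 4
```

```text
time: 45.5
ee_pos: [671.0, 87.1, 92.4]
orientation: [-0.0, -0.041, 0.999, -0.0]
ft_force: [-3.2, -0.2, 2.7]
width: 0.61
t 45.50 pos [671.   87.1  92.4] jaw deg 94.7 w 0.610 F [-3.2 -0.2  2.7] tilt 0.000
delta cm [0.03 0.04 0.04] n 1 per row [0.03 0.04 0.04]
time: 45.92
ee_pos: [667.6, 87.0, 107.1]
orientation: [-0.004, -0.041, 0.999, 0.0]
ft_force: [-0.4, 0.2, -0.8]
width: 1.004
time: 46.25
ee_pos: [675.9, 87.3, 221.2]
orientation: [0.008, -0.041, 0.999, -0.0]
ft_force: [1.7, -0.7, 0.9]
width: 0.998
t 46.25 pos [675.9  87.3 221.2] jaw deg 94.7 w 0.998 F [ 1.7 -0.7  0.9] tilt 0.015
delta cm [15.9  21.54  1.36] n 7 per row [2.27 3.08 0.19]
```

Now the block.

```bash
python3 -m pendant '[0,0,0,2.2,3.1,0,100, 0,0,0,2.2,3.1,0,100, 0,0,0,2.2,3.1,0,100, 0,0,0,2.2,3.1,0,100, 0,0,0,2.2,3.1,0,100]'>/dev/null
python3 -m pendant '[0,0,0,2.2,3.1,0,100, 0,0,0,2.2,2.8,0,100, 0,0,0,0,0,0,100, 0,0,0,0,0,0,100, 0,0,0,0,0,0,100]'; python3 plan.py 500.2 289.1 78.5;python3 - <<'E'
from h import *
im=grab('scene','s9.png');W=cloud(im);p=face(W,(671,88),98,40,4);print(p.mean(0).round(1),cv2.minEnclosingCircle(p[:,:2].astype(np.float32)))
E
```

```text
time: 47.08
ee_pos: [500.3, 287.8, 211.7]
orientation: [0.0, -0.041, 0.999, -0.0]
ft_force: [0.7, -0.6, 0.5]
width: 1.003
t 47.08 pos [500.3 287.8 211.7] jaw deg 94.7 w 1.003 F [ 0.7 -0.6  0.5] tilt 0.001
delta cm [1.000e-02 1.300e-01 1.332e+01] n 4 per row [0.   0.03 3.33]
[673.4  87.3  97.8] ((671.8357543945312, 86.69629669189453), 26.04430389404297)
```

View pics/s9.png

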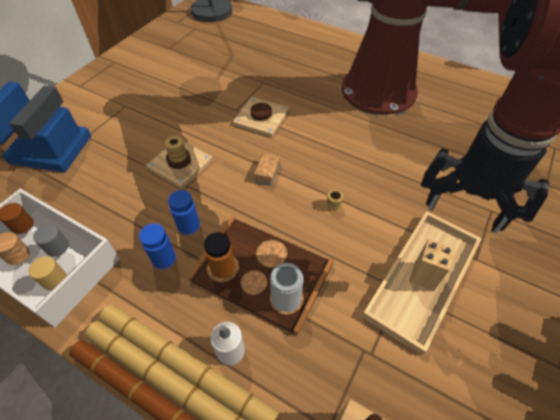

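The tin is back upright at (287,288), about 1 mm from its start. The block is still in the tray at (437,262).

```bash
python3 -m pendant '[0,0,0,0,0.1,2.5,100, 0,0,0,0,0,3,100, 0,0,0,0,0,3,100, 0,0,0,0,0,2.2,100, 0,0,0,0,0,1.2,100]'
python3 -m pendant '[0,0,0,0,0,0.6,100, 0,0,0,0,0,0,100, 0,0,0,0,0,0,100, 0,0,0,0,0,0,100]'; python3 plan.py 500.2 289.1 78.5 4
```

```text
time: 47.55
ee_pos: [499.0, 286.6, 89.1]
orientation: [-0.003, -0.039, 0.999, -0.001]
ft_force: [-0.8, -0.1, 0.1]
width: 0.998
time: 47.88
ee_pos: [501.8, 289.3, 88.7]
orientation: [0.002, -0.04, 0.999, 0.001]
ft_force: [0.7, -0.2, 0.5]
width: 0.999
t 47.88 pos [501.8 289.3  88.7] jaw deg 94.6 w 0.999 F [ 0.7 -0.2  0.5] tilt 0.004
delta cm [ 0.17 -0.01  1.02] n 1 per row [ 0.17 -0.01  1.02]
```

```bash
python3 -m pendant '[0,0,0,0,0,0.5,100, 0,0,0,0,0,0.2,100, 0,0,0,0,0,0,100, 0,0,0,0,0,0,100, 0,0,0,0,0,0,100]'; python3 plan.py 500.2 289.1 78.5 4
python3 -m pendant '[0,0,0,0,0,0,0, 0,0,0,0,0,0,0, 0,0,0,0,0,0,0, 0,0,0,0,0,0,0, 0,0,0,0,0,0,0]'
python3 -m pendant '[0,0,0,0,0,0,0, 0,0,0,0,0,0,0, 0,0,0,0,0,0,0]'; python3 plan.py 500.2 289.1 78.5
```

```text
time: 48.3
ee_pos: [500.1, 289.0, 80.0]
orientation: [0.0, -0.041, 0.999, 0.0]
ft_force: [0.1, -0.3, -0.2]
width: 1.003
t 48.30 pos [500.1 289.   80. ] jaw deg 94.7 w 1.003 F [ 0.1 -0.3 -0.2] tilt 0.000
delta cm [-0.01  0.01  0.15] n 1 per row [-0.01  0.01  0.15]
time: 48.72
ee_pos: [500.4, 289.1, 80.1]
orientation: [0.0, -0.041, 0.999, 0.0]
ft_force: [0.6, 0.3, 1.7]
width: 0.558
time: 48.97
ee_pos: [500.4, 289.1, 80.1]
orientation: [0.0, -0.041, 0.999, 0.0]
ft_force: [-0.6, 1.2, 1.8]
width: 0.551
t 48.97 pos [500.4 289.1  80.1] jaw deg 94.6 w 0.551 F [-0.6  1.2  1.8] tilt 0.001
delta cm [0.02 0.01 0.16] n 1 per row [0.02 0.01 0.16]
```

```bash
python3 -m pendant '[0,0,0,0,0,-1,0, 0,0,0,0,0,-2.5,0, 0,0,0,0,0,-3,0, 0,0,0,0,0,-3,0, 0,0,0,0,0,-3.2,0]'; python3 plan.py 605.2 15.4 208 3
```

```text
time: 49.38
ee_pos: [498.7, 288.2, 207.0]
orientation: [-0.002, -0.041, 0.999, -0.001]
ft_force: [-0.8, 0.3, -1.6]
width: 0.55
t 49.38 pos [498.7 288.2 207. ] jaw deg 94.6 w 0.550 F [-0.8  0.3 -1.6] tilt 0.004
delta cm [ -8.41 -28.05  -0.1 ] n 10 per row [-0.84 -2.81 -0.01]
```

```bash
python3 -m pendant '[0,0,0,-0.4,-1.4,0,0, 0,0,0,-0.8,-2.8,0,0, 0,0,0,-0.8,-2.8,0,0, 0,0,0,-0.8,-2.8,0,0, 0,0,0,-0.8,-2.8,0,0]'>/dev/null
python3 -m pendant '[0,0,0,-0.8,-2.8,0,0, 0,0,0,-0.8,-2.8,0,0, 0,0,0,-0.8,-2.8,0,0, 0,0,0,-0.8,-2.8,0,0, 0,0,0,-0.8,-2.8,0,0]'>/dev/null
python3 -m pendant '[0,0,0,-0.5,-1.3,0,0, 0,0,0,0,0,0,0, 0,0,0,0,0,0,0, 0,0,0,0,0,0,0, 0,0,0,0,0,0,0]'; python3 plan.py 605.2 15.4 86 3
```

```text
time: 50.63
ee_pos: [602.7, 18.7, 206.5]
orientation: [-0.001, -0.041, 0.999, 0.0]
ft_force: [0.0, 0.6, -1.2]
width: 0.552
t 50.63 pos [602.7  18.7 206.5] jaw deg 94.7 w 0.552 F [ 0.   0.6 -1.2] tilt 0.001
delta cm [-0.24 -0.36 12.05] n 5 per row [-0.05 -0.07  2.41]
```

```bash
python3 -m pendant '[0,0,0,-0.2,-0.3,1.8,0, 0,0,0,0,0,2.8,0, 0,0,0,0,0,2.8,0, 0,0,0,0,0,2,0, 0,0,0,0,0,1.2,0]'
python3 -m pendant '[0,0,0,0,0,0.4,0, 0,0,0,0,0,0,0, 0,0,0,0,0,0,0, 0,0,0,0,0,0,0, 0,0,0,0,0,0,0]'; python3 plan.py 605.2 15.4 86 3
```

```text
time: 51.05
ee_pos: [603.0, 16.1, 97.6]
orientation: [-0.003, -0.041, 0.999, 0.0]
ft_force: [-0.1, 0.1, -1.9]
width: 0.556
time: 51.47
ee_pos: [607.2, 14.5, 98.9]
orientation: [0.002, -0.041, 0.999, -0.0]
ft_force: [0.1, -0.6, -3.1]
width: 0.553
t 51.47 pos [607.2  14.5  98.9] jaw deg 94.7 w 0.553 F [ 0.1 -0.6 -3.1] tilt 0.004
delta cm [0.2  0.11 1.29] n 1 per row [0.2  0.11 1.29]
```

```bash
python3 -m pendant '[0,0,0,0.05,0.05,0.6,0, 0,0,0,0,0,0.4,0, 0,0,0,0,0,0,0, 0,0,0,0,0,0,0, 0,0,0,0,0,0,0]'; python3 plan.py 605.2 15.4 86 3
```

```text
time: 51.88
ee_pos: [604.9, 15.0, 86.6]
orientation: [-0.0, -0.041, 0.999, 0.0]
ft_force: [0.1, 0.2, -1.6]
width: 0.559
t 51.88 pos [604.9  15.   86.6] jaw deg 94.6 w 0.559 F [ 0.1  0.2 -1.6] tilt 0.001
delta cm [-0.04  0.04  0.06] n 1 per row [-0.04  0.04  0.06]
```

```bash
python3 -m pendant '[0,0,0,0,0,0.1,0, 0,0,0,0,0,0,0, 0,0,0,0,0,0,0]'
python3 -m pendant '[0,0,0,0,0,0,100, 0,0,0,0,0,0,100, 0,0,0,0,0,0,100, 0,0,0,0,0,0,100, 0,0,0,0,0,-2,100]'
python3 -m pendant '[0,0,0,0,0,-3.5,100, 0,0,0,0,0,-4,100, 0,0,0,3,0,-2.5,100, 0,0,0,4,3,0,100, 0,0,0,4,4,0,100]'
python3 -m pendant '[0,0,0,3,4,0,100, 0,0,0,0,4,0,100, 0,0,0,0,4,0,100, 0,0,0,0,4,0,100, 0,0,0,0,3,0,100]'
python3 -m pendant '[0,0,0,0,0,0,100, 0,0,0,0,0,0,100, 0,0,0,0,0,0,100, 0,0,0,0,0,0,100, 0,0,0,0,0,0,100]'
python3 - <<'E'
from h import *
for n in('top','scene'):
    im=grab(n,n+'9.png'); W=cloud(im)
    for q,c,z,r in [('tin',(670,88),98,40),('jar',(676,-50),102,35),('block',(604,17),96,40),('footonpad',(500,-296),74,30),('offc',(425,64),34,25),('sand',(415,-106),28,50),('glue',(796,50),100,30)]:
        p=face(W,c,z,r,12 if q=='glue' else 4)
        if len(p)<5: print(q,len(p)); continue
        f=p[:,:2].astype(np.float32); print(n,q,'z %.1f'%np.median(p[:,2]),'mean',p.mean(0).round(1)[:2],'rect',np.round(cv2.minAreaRect(f)[0],1),'circ',np.round(cv2.minEnclosingCircle(f)[0],1))
s=monitor.state();print(s['time'],s['ee_pos'],s['width'],abs(s['qvel']).max())
E
```

```text
time: 52.13
ee_pos: [605.2, 15.0, 86.1]
orientation: [0.0, -0.041, 0.999, -0.0]
ft_force: [-0.4, 0.6, 0.2]
width: 0.549
time: 52.55
ee_pos: [601.6, 15.3, 101.7]
orientation: [-0.004, -0.041, 0.999, 0.001]
ft_force: [0.1, 0.8, -0.8]
width: 1.0
time: 52.97
ee_pos: [509.4, 60.9, 209.0]
orientation: [0.003, -0.039, 0.999, -0.0]
ft_force: [-0.8, 1.2, -0.3]
width: 1.001
time: 53.38
ee_pos: [467.7, 245.2, 206.4]
orientation: [0.001, -0.041, 0.999, 0.001]
ft_force: [0.1, 0.4, -0.2]
width: 1.001
time: 53.8
ee_pos: [468.7, 241.3, 205.7]
orientation: [-0.0, -0.04, 0.999, -0.0]
ft_force: [-0.2, 0.1, 0.1]
width: 0.999
top tin z 97.0 mean [668.7  87. ] rect [669.   87.3] circ [668.9  87.3]
top jar z 100.5 mean [675.5 -48. ] rect [675.  -48.1] circ [675.5 -47.7]
top block z 94.8 mean [601.3  15.8] rect [601.8  15.9] circ [601.4  15.9]
top footonpad z 72.9 mean [ 499.  -294.7] rect [ 499.5 -295. ] circ [ 499.1 -294.9]
top offc z 33.3 mean [425.2  66.8] rect [425.5  66.9] circ [425.   66.9]
top sand z 26.8 mean [ 416.3 -106.3] rect [ 416.6 -106.4] circ [ 416.9 -106.4]
top glue z 99.2 mean [791.8  50.8] rect [792.   50.4] circ [793.7  49.7]
scene tin z 97.8 mean [673.3  87.3] rect [672.2  86.7] circ [672.4  86.8]
scene jar z 101.3 mean [679.6 -47.3] rect [679.2 -47.4] circ [678.9 -48.1]
scene block z 95.3 mean [606.6  16.7] rect [604.9  15.8] circ [605.2  15.7]
scene footonpad z 73.2 mean [ 503.5 -294.6] rect [ 502.8 -295.4] circ [ 502.5 -295.7]
scene offc z 33.4 mean [429.6  66.9] rect [428.7  66.7] circ [428.6  67.2]
scene sand z 27.1 mean [ 422.2 -105.9] rect [ 420.4 -106.6] circ [ 420.3 -106.6]
scene glue z 96.3 mean [799.9  53.5] rect [798.6  52.5] circ [798.   51.1]
53.9 [468.69257108 241.39996202 205.77789104] 0.9995661393056866 0.002113798248984005
```

View pics/scene9.png

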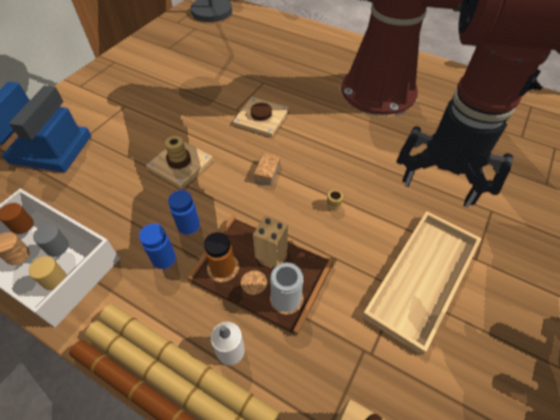

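All is in place: jar (220,255), block (270,240) and tin (287,288) are on their spots, and the foot is on the pad at (176,152). The tray is empty and the bystanders are unmoved.

```bash
python3 -c "
from h import *
print(order.sign_off())"
```

```text
the job is handed in; nothing more can be done
None
```

The job is handed in after about 54 s of robot time. I moved the bit block, tin and amber jar into the tray and stood the foot on the jig farthest to the robot's right. The jar, tin and block then went back to their own cork spots. No verdict is reported at sign-off.

- **Tin, jar and bit block:** all three stand upright, about 1 mm from where they started in both fixed cameras.
- **Foot:** it stands upright with its top at 74 mm, which fits the 30 mm pad plus its 44 mm height. It is about 1 mm off the pad's centre in the wrist and fixed cameras.
- **Bystanders:** the offcut and sanding block read within 1 mm of their starting positions. The glue bottle reads within about 2 mm, which is measurement noise.
- **Robot:** the gripper is open, clear of everything and at rest.

No check failed. The one disagreement was about 3 mm in x between the two fixed cameras, so I used their mean, which the wrist camera confirmed.

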